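# Ease the instrument cassette shut

## Task

The lid of the instrument cassette on the prep stand is standing open, leaning back. Tip it forward so that it starts to fall, catch it on a finger part-way down, and lower it gently until it is fully shut, without letting it drop onto the box. Touch and push only: do not pinch the lid or lift, drag or tip the cassette, leave the things around it alone, and draw the fingers clear at the end.

Things in the scene. Friction and masses are not known exactly. Their poses are not given: they have to be found in the camera images.
- cassette: Stainless instrument cassette: a flat open box 86 deep (x) x 171 wide (y) x 26 mm high with instruments inside and a perforated lid, loose on the stand, about 0.5 kg. Origin at the centre of its underside, z up; its front faces its own -x (towards the robot), its hinge is at the rear. The front wall's outer face is at x = -41 mm, and the stand's front is flush with it, so below the lip the space in front is free right down to the work surface.
- hinge_line (a point): Middle of the lid's hinge axis, fixed on the box: 40 mm behind the cassette's origin and 27 mm above its underside. The axis runs along the cassette's y. Its axes are those of the cassette.
- lip_edge (a point): Middle of the front edge of the dark steel thumb lip on the lid; it moves with the lid. The lip is 64 mm wide (y), 3 mm thick with a 5 mm rolled edge, and with the lid shut sticks out 25 mm ahead of the front wall at 30 mm above the cassette's underside. The edge is 106 mm from the hinge axis. The lid itself is a 79 x 171 x 2 mm plate; lid and lip together weigh about 0.15 kg.
- cassette_lid (a joint): Lid angle in rad: 0 shut, 1.57 upright, stop at 1.83 (leaning back, away from the robot). The hinge has little friction and damping: within about 0.2 rad of upright the lid may stay where it is put; further forward it falls shut by itself in about half a second, further back it falls to the stop.
- prep_stand: Fixed low stainless stand, 82 deep x 190 wide x 60 mm high, origin at the centre of its underside; the cassette stands squarely on it.
- kidney_dish: Stainless kidney dish, 95 x 201 x 33 mm, loose on the surface to the left of the stand; to be left alone. Origin at the centre of its underside.
- marked_cup: Clear plastic cup, 64 mm wide, 53 mm high, loose to the right of the stand; to be left alone. Origin at the centre of its underside.
- needle_holder: Steel needle holder, 165 x 67 x 6 mm, lying flat to the right of the stand; to be left alone. Origin at the centre of its underside.
Things that resemble listed ones, but are neither listed nor needed, are in the scene too. What is shaped like the cassette but purple is not meant.

How it is judged:
On the way, in this order (a step that is already met when the one before it is completed fails the run):
1. the lid, tipped forward, is caught on a finger part-way down (between 0.25 and 1.1 rad, moving slower than 1.5 rad/s, resting on a finger, not pinched: 0.05 to 4 N, for 0.15 s) (value of joint cassette_lid between 0.25 and 1.1 rad and velocity of joint cassette_lid above -1.5 rad/s and contact force between the fingers and cassette between 0.05 and 4 N), for 0.15 s.
2. the lid is let down on the finger to just above the box (between 0.03 and 0.2 rad, slower than 1.5 rad/s, resting on a finger with 0.05 to 4 N, for 0.1 s) (value of joint cassette_lid between 0.03 and 0.2 rad and velocity of joint cassette_lid above -1.5 rad/s and contact force between the fingers and cassette between 0.05 and 4 N), for 0.1 s.
At the end, for the whole second after the job is handed in: The lid is shut (within 0.03 rad), the cassette stands level and at rest on the stand within 15 mm of where it was, and the dish, cup and needle holder are within 20 mm of where they were (value of joint cassette_lid below 0.03 rad and distance of cassette from where it was at the start of the episode below 0.015 m and linear speed of cassette below 0.01 m/s and angle between cassette's own z axis and vertical below 0.05 rad and distance of each of kidney_dish, marked_cup, needle_holder from where it was at the start of the episode below 0.02 m); the robot touches nothing.
It fails at once if the lid drops onto the box (closing faster than 1.5 rad/s, 0.16 m/s at the lip, within the last 0.12 rad) (value of joint cassette_lid below 0.12 rad and velocity of joint cassette_lid below -1.5 rad/s).
It fails at once if the cassette is lifted, tipped or dragged (tilt over 0.12 rad, or moved more than 20 mm) (angle between cassette's own z axis and vertical above 0.12 rad or distance of cassette from where it was at the start of the episode above 0.02 m).
It fails at once if the lid or cassette is pinched or pressed hard (more than 12 N from the fingers) (contact force between the fingers and cassette above 12 N).
It fails at once if the dish, cup or needle holder is disturbed (moved more than 25 mm) (distance of any of kidney_dish, marked_cup, needle_holder from where it was at the start of the episode above 0.025 m).
It also fails if it takes over 40 s, if anything falls off the work surface, if the arm or the gripper's body presses on something with over 40 N, if the wrist force passes 120 N, or if a joint passes its speed limit or range.

## Robot

A 7-joint arm with a two-finger parallel gripper is mounted at the origin on a cart in front of the work surface, level with it; the furniture and walls round the work are solid. World frame = base frame: x ahead of the robot, y to its left, z up, the work surface at z = 0. Lengths are in m, angles in rad, forces in N, time in s.
With the tool pointing down it reaches from about 0.425 to 0.925 m from the base axis. Payload 6.8 kg.
Tool frame: the origin (TCP) lies midway between the tips of the shut fingers; the grasp point (between the pads) lies 19 mm behind it; z points along the fingers, y is the direction in which the jaws open and shut (so a half turn about z gives the same grasp; the last joint's range is limited). The gripper opens to 85 mm and grips with 20 to 120 N. Pads are 22 mm wide; open, the fingers measure 114 mm over their backs; the gripper's body (76 mm by 85 mm) begins 54 mm behind the grasp point. The pads swing forward as they close: fully open they stand 13 mm farther back than shut.
Start: joints at [1.042, 0.477, 0.022, 1.555, -0.011, 1.109, -0.083], TCP at [0.276, -0.616, 0.231] pointing down, gripper open.
Joint ranges: [-2.96, 2.96], [-0.34, 2.1], [-1.41, 1.46], [0.24, 2.44], [-1.37, 4.51], [0.17, 1.92], [-2.96, 2.96]. Speed limits (rad/s): [2.39, 2.39, 3.14, 3.14, 3.14, 3.14, 3.14].

## Interface

Orientations are given as a rotation vector (axis times angle).
In Python, from bench import r, imaging gives the robot as it stands.
- The arm moves only by the tool jog_arm, never from a script. Its argument "rows" is a list of rows, each an object with "delta_rot": the turn, a rotation vector about the tool's x, y, z in degrees, a list of three; "xyz": the shift along the tool's x, y, z in cm, a list of three; "fingers": the closure, from 0 (fully open) to 1 (shut). A call has exactly 5 rows; each row is the pose to reach, as a shift and turn from the pose measured when the call began, along the tool's axes at that moment; what a row does not reach only later rows make up. A row lasts 1/12 s, in which the tool goes at most 41.7 mm and 7.16 degrees, less where a joint would pass 70% of its speed; a pose out of reach is approached as far as the arm can. A call with a gripper value outside its range is refused whole. The fingers move at their own pace and stop on an object; "grip_force" is the grip in N (left out, the last holds). Time passes only in rows, so rows that repeat a pose let the fingers close, or fill a call up. It gives the time, the measured TCP pose, the force and the opening at its end, in the units of the state.
- r.get_obs(): the state, without advancing time (a new reading comes with each control period).
- imaging.grab_frame(name): name is "scene" or "top" or "wrist"; returns the picture (480x640x3 uint8, blue, green, red); there is no depth.
- imaging.camera_info(name): a dict with "camera_matrix" (3x3 intrinsics, pixels), "xyz" and "attitude" of the camera in the world. Camera axes: x right, y down, z forward; pixel columns grow to the right and rows downward; lengths in m; the calibration is good to about 2 mm. A picture is of the moment at which its call begins: read the wrist's pose just before it. camera_info takes no time and is no camera call; for the wrist camera it gives the pose at the moment of the call.
- r.hand_in(): hands the job in, once; it reports no verdict.
Trained networks look in the newest picture that a camera, given by its name, has taken for a name from the list of things; names that differ only in an ending like _2 or _b are one class to them, and where a whole thing is asked for, a point or a joint stands for the part that bears it (a point fixed in the world has none). Each returns a list of dicts, best first, with "conf" (0 to 1); they miss things now and then, are a little off and sometimes report something else, mostly with a low value. They report only what shows in the picture. A call takes as long as a camera call. They do not tell look-alikes from the thing itself.
- imaging.find_in(camera, query): "position" ([column, row] in pixels, amid what is visible of it).
- imaging.cut_out(camera, query): "region" (480x640 bool, what is visible of it) and "position" ([column, row] in pixels, amid what is visible of it).
- imaging.tip_of(camera, query): "position" ([column, row] in pixels: a listed point, or the origin of a listed thing).
The state is a dict: "clock": time; "joints": joint angles; "qvel": joint speeds; "tau": joint torques, N m; "tcp_pos": TCP position; "orientation": TCP orientation; "contact_force": force on the tool from outside, world axes, zero at the start; "moment": the same for the moment, N m; "grip_width": finger opening in m.
Only numpy, scipy, OpenCV 4.12 (cv2) and the standard library are available. Lean on these libraries where they do the work, as an engineer would, in place of code of your own. Each camera call takes 0.05 s, during which the arm holds its last target.

## Working session

There is one attempt and no reset: what is moved stays moved. The work goes in short steps, Python scripts to look and compute and a tool call to move; the robot and the scene stay as the last step left them, time stands still between calls to the robot, and variables do not carry over. Pictures are saved under pics/ and viewed, and the job is handed in when it is done.

Besides the shell and the picture viewer there is one more tool, called after ">>>" as name(argument=value, ...) on one line, values as JSON. jog_arm: Moves the arm, as the interface text tells. Its arguments: {"type":"object","properties":{"rows":{"type":"array","items":{"type":"object","properties":{"delta_rot":{"type":"array","items":{"type":"number"}},"xyz":{"type":"array","items":{"type":"number"}},"fingers":{"type":"number"}}}},"grip_force":{"type":"number"}},"required":["rows"]}

```bash
ls; mkdir -p pics; python3 - <<'E'
from bench import r, imaging
import cv2
print(r.get_obs())
for n in ("scene","top"):
    im=imaging.grab_frame(n); cv2.imwrite(f"pics/{n}0.png",im)
    i=imaging.camera_info(n); print(n,i)
    for q in ("cassette","hinge_line","lip_edge","prep_stand"):
        print(q,[(d['position'],round(d['conf'],2)) for d in imaging.tip_of(n,q)])
E
```

```text
pics
{'clock': 0.0, 'joints': array([ 1.04190115,  0.47779366,  0.02234466,  1.55648968, -0.01148522,
        1.10931496, -0.08308756]), 'qvel': array([ 0.00089454, -0.00064868, -0.00077784,  0.00131914,  0.00195264,
        0.00176645,  0.00022   ]), 'tau': array([-5.12943006e-04, -5.96452010e+01,  1.60787769e+00, -2.81195533e+01,
        1.24394751e-02,  9.34407057e-03,  7.05484652e-06]), 'tcp_pos': array([ 0.27545353, -0.61556252,  0.23031401]), 'orientation': array([-3.07054475e+00, -6.55797368e-01,  8.52261813e-04]), 'contact_force': array([-0.0927995 , -0.77400671, -0.58525397]), 'moment': array([-0.01681697,  0.02831343, -0.01158552]), 'grip_width': 0.08550914991912971}
scene {'camera_matrix': array([[490.98017223,   0.        , 328.63277395],
       [  0.        , 490.98017223, 245.38266115],
       [  0.        ,   0.        ,   1.        ]]), 'xyz': array([0.15365116, 0.54138301, 0.71852039]), 'attitude': array([-0.89556468,  2.50240941, -1.08041309])}
cassette [([305.3, 421.8], 0.91), ([386.2, 237.8], 0.88)]
hinge_line [([294.0, 390.1], 0.97), ([368.1, 215.1], 0.93)]
lip_edge [([362.1, 166.3], 0.88), ([324.7, 448.1], 0.81)]
prep_stand [([378.6, 252.9], 0.87), ([381.0, 236.5], 0.49)]
top {'camera_matrix': array([[512.824969  ,   0.        , 319.41909512],
       [  0.        , 512.824969  , 237.00704213],
       [  0.        ,   0.        ,   1.        ]]), 'xyz': array([0.40022948, 0.02193013, 0.98837399]), 'attitude': array([-2.11303965,  2.16027748, -0.16701485])}
cassette [([377.5, 240.2], 0.75), ([185.1, 310.6], 0.55)]
hinge_line [([389.5, 220.7], 0.94)]
lip_edge [([167.0, 348.7], 0.83), ([397.8, 183.7], 0.76)]
prep_stand []
```

View pics/scene0.png

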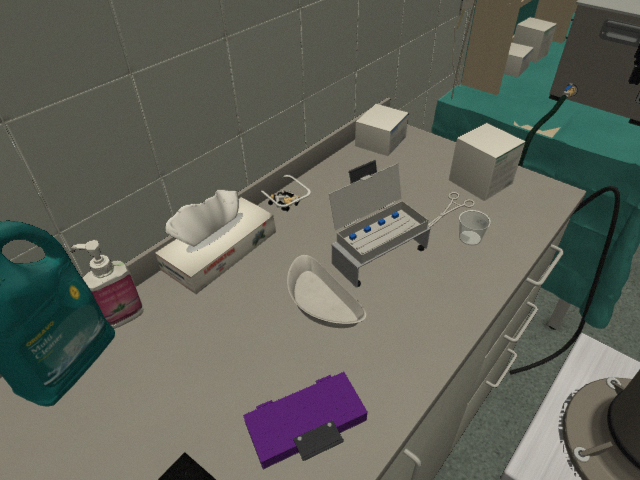

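View pics/top0.png

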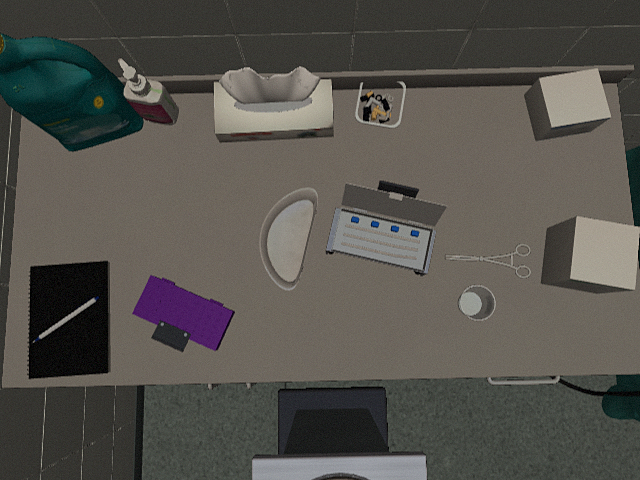

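The silver open cassette (scene 386,238; top 385,238) fits the description. The shut purple one (scene 305,422; top 185,312) is the decoy. Next: an enlarged crop to confirm, and triangulation.

```bash
cat > h.py <<'E'
import numpy as np, cv2
from scipy.spatial.transform import Rotation as R
def P(i):
    Rw=R.from_rotvec(i['attitude']).as_matrix(); return i['camera_matrix']@np.hstack([Rw.T,(-Rw.T@i['xyz'])[:,None]])
def proj(i,X):
    X=np.atleast_2d(X); p=(P(i)@np.c_[X,np.ones(len(X))].T).T; return p[:,:2]/p[:,2:]
def tri(i,a,j,b):
    X=cv2.triangulatePoints(P(i),P(j),np.array(a,float).reshape(2,1),np.array(b,float).reshape(2,1)).ravel(); return X[:3]/X[3]
def plane(i,px,z):
    d=R.from_rotvec(i['attitude']).as_matrix()@np.linalg.inv(i['camera_matrix'])@np.array([px[0],px[1],1.]); return i['xyz']+d*(z-i['xyz'][2])/d[2]
E
python3 - <<'E'
from bench import r, imaging
from h import *
s=imaging.camera_info("scene");t=imaging.camera_info("top")
for n,a,b in (("cas",[386.2,237.8],[377.5,240.2]),("hinge",[368.1,215.1],[389.5,220.7]),("lip",[362.1,166.3],[397.8,183.7])):
    X=tri(s,a,t,b); print(n,X,proj(s,X)-a,proj(t,X)-b)
a=cv2.imread("pics/scene0.png")[150:300,270:500]; b=cv2.imread("pics/top0.png")[160:310,250:480]
cv2.imwrite("pics/crop0.png",np.vstack([cv2.resize(x,None,fx=2,fy=2,interpolation=cv2.INTER_CUBIC) for x in (a,b)])[:600])
cv2.imwrite("pics/cropt.png",cv2.resize(b[0:130],None,fx=3.4,fy=3.4,interpolation=cv2.INTER_CUBIC))
cv2.imwrite("pics/crops.png",cv2.resize(a,None,fx=3.4,fy=3.4,interpolation=cv2.INTER_CUBIC))
E
```

```text
cas [ 0.53486131 -0.08592717  0.0586551 ] [[-3.86229471 -0.85987697]] [[1.83548762 3.50281807]]
hinge [ 0.57673448 -0.10107166  0.08234341] [[2.33363086 0.46208104]] [[-1.23053846 -2.13334679]]
lip [ 0.61103839 -0.10639026  0.18453708] [[-1.65654    -0.39715667]] [[0.92581335 1.60629668]]
```

View pics/cropt.png

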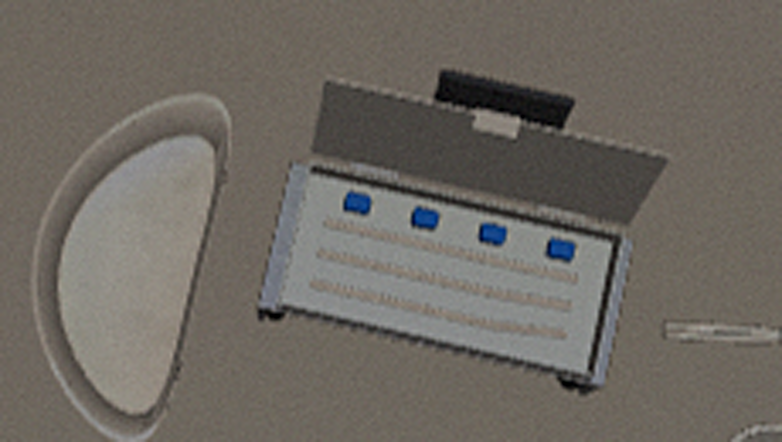

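View pics/crops.png

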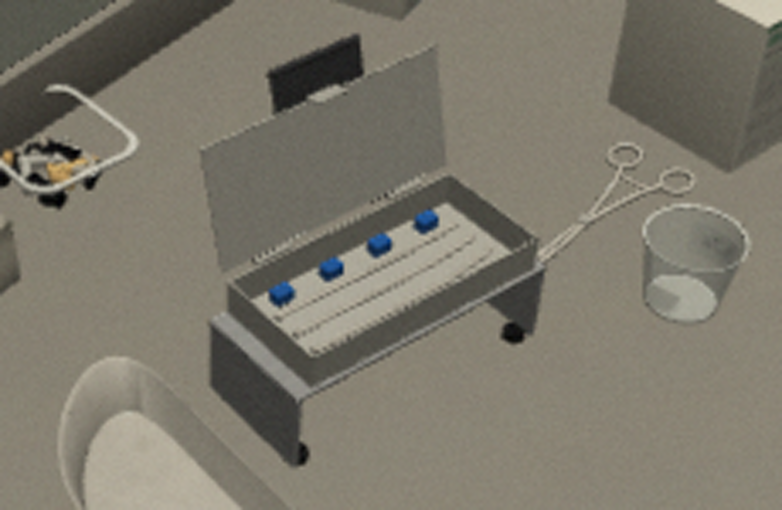

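```bash
cat > fit.py <<'E'
from bench import r, imaging
from h import *
from scipy.optimize import least_squares
s=imaging.camera_info("scene");t=imaging.camera_info("top")
# (kind, a, y, px top crop, px scene crop)
T=lambda u,v:(250+u/3.4,160+v/3.4)
S=lambda u,v:(270+u/3.4,150+v/3.4)
L=[('lid',80,85.5,T(323,80),S(203,150)),('lid',80,-85.5,T(667,156),S(436,46)),
('lid',106,32,T(440,70),S(268,70)),('lid',106,-32,T(574,97),S(358,36)),
('st',-41,95,T(260,308),S(300,398)),('st',41,95,T(292,163),S(211,320)),('st',-41,-95,T(600,387),S(545,262))]
def pts(q):
    X,Y,yaw,th=q; o=[]
    for k,a,y,_,_ in L:
        l=(40-a*np.cos(th),y,87+a*np.sin(th)) if k=='lid' else (a,y,60)
        o.append([X+(np.cos(yaw)*l[0]-np.sin(yaw)*l[1])/1e3,Y+(np.sin(yaw)*l[0]+np.cos(yaw)*l[1])/1e3,l[2]/1e3])
    return np.array(o)
def res(q): 
    p=pts(q[:4]); return np.r_[(proj(t,p)-[l[3] for l in L]).ravel(),(proj(s,p)-[l[4] for l in L]).ravel()]
f=least_squares(res,[.535,-.09,-.2,1.8],loss='soft_l1')
np.set_printoptions(precision=4,suppress=True)
print(f.x); print(res(f.x).reshape(2,-1,2)); print(pts(f.x))
E
python3 fit.py
```

```text
[ 0.5389 -0.089  -0.2464  1.8718]
[[[ 0.3861  0.0472]
  [ 0.8705  0.0632]
  [ 0.2218  1.5622]
  [-0.0531  2.2044]
  [-1.0439  1.0049]
  [-0.6593  0.78  ]
  [ 1.3287  0.893 ]]

 [[-1.5644 -0.681 ]
  [-1.6077 -0.9793]
  [-0.2836 -0.0384]
  [-0.7564 -1.3671]
  [-0.7456 -0.243 ]
  [-0.7164 -1.2433]
  [-0.1177 -0.1016]]]
[[ 0.6216 -0.0216  0.1634]
 [ 0.5799 -0.1875  0.1634]
 [ 0.616  -0.0754  0.1882]
 [ 0.6004 -0.1375  0.1882]
 [ 0.5223  0.0131  0.06  ]
 [ 0.6019 -0.0069  0.06  ]
 [ 0.476  -0.1711  0.06  ]]
```

```bash
cat > plan.py <<'E'
from bench import r
from h import *
np.set_printoptions(precision=2,suppress=True)
C=np.array([.5389,-.0890,.060]); YAW=-.2464
Rc=R.from_euler('z',YAW)
def toW(l): return C+Rc.apply(np.array(l,float))
def toC(p): return Rc.inv().apply(np.array(p)-C)
def frame(beta,phi):
    "tool z along -ey tilted down; jaw y along lid normal at angle phi (deg)"
    phi=np.radians(phi); n=np.array([np.sin(phi),0,np.cos(phi)]); z=np.array([0,-1.,0])
    M=np.c_[np.cross(n,z),n,z]
    t=R.from_rotvec([np.radians(90-beta),0,0])   # tilt about ex
    if (t.apply(z))[2]>0: t=t.inv()
    return Rc*t*R.from_matrix(M)
def delta(p1,R1,o=None):
    o=o or r.get_obs(); R0=R.from_rotvec(o['orientation'])
    return R0.inv().apply(np.array(p1)-o['tcp_pos'])*100, (R0.inv()*R1).as_rotvec(degrees=True)
def show():
    o=r.get_obs(); R0=R.from_rotvec(o['orientation'])
    print('t',round(o['clock'],2),'tcp',o['tcp_pos']*1000,'cas mm',toC(o['tcp_pos'])*1000,'F',o['contact_force'],'grip',round(o['grip_width']*1000,1)); 
    print('q',o['joints']); print('axes in cassette frame\n',(Rc.inv()*R0).as_matrix())
    return o
E
python3 - <<'E'
from plan import *
show()
for w in ([.45,-.25,.40],):
    for b in (30,60): print(b,frame(b,90).as_matrix(),delta(w,frame(b,90)))
print(delta([.45,-.25,.4],frame(5,90)))
E
```

```text
t 0.5 tcp [ 275.74 -616.1   231.28] cas mm [-126.65 -575.37  171.28] F [-0.37  0.05  0.57] grip 85.7
q [ 1.04  0.48  0.02  1.56 -0.01  1.11 -0.08]
axes in cassette frame
 [[ 0.79  0.62 -0.  ]
 [ 0.62 -0.79  0.  ]
 [-0.   -0.   -1.  ]]
30 [[ 0.21  0.97 -0.12]
 [ 0.84 -0.24 -0.48]
 [-0.5   0.   -0.87]] (array([ 30.86, -26.3 , -16.87]), array([-13.55, -27.91, -50.55]))
60 [[ 0.12  0.97 -0.21]
 [ 0.48 -0.24 -0.84]
 [-0.87  0.   -0.5 ]] (array([ 30.86, -26.3 , -16.87]), array([-27.04, -55.71, -46.83]))
(array([ 30.86, -26.3 , -16.87]), array([ -2.26,  -4.66, -51.74]))
```

>>> jog_arm(rows=[{"xyz": [2, -2, -4], "delta_rot": [0, 0, -6], "fingers": 0}, {"xyz": [4.5, -4, -7], "delta_rot": [-1, -2, -12], "fingers": 0}, {"xyz": [7, -6.5, -10], "delta_rot": [-2, -4, -18], "fingers": 0}, {"xyz": [10, -9, -12], "delta_rot": [-4, -7, -23], "fingers": 0}, {"xyz": [13, -11.5, -14], "delta_rot": [-5, -10, -28], "fingers": 0}])

```text
clock: 0.92
tcp_pos: [0.3404, -0.4718, 0.3651]
orientation: [2.7, 1.326, -0.23]
contact_force: [0.8, -1.1, -0.2]
grip_width: 0.0853
```

```bash
python3 - <<'E'
from plan import *
show()
print(delta([.52,.0,.36],frame(60,90)))
E
```

```text
t 0.92 tcp [ 340.42 -471.84  365.05] cas mm [ -99.1  -419.69  305.05] F [ 0.85 -1.11 -0.15] grip 85.3
q [ 0.82  0.18 -0.11  1.67  0.22  1.23 -0.01]
axes in cassette frame
 [[ 0.4   0.92 -0.04]
 [ 0.9  -0.4  -0.19]
 [-0.19  0.04 -0.98]]
(array([ 47.46, -14.43,  -9.38]), array([-11.81, -47.77, -21.07]))
```

>>> jog_arm(rows=[{"xyz": [4, -1.2, -0.8], "delta_rot": [-1.4, -5.5, -2.5], "fingers": 0}, {"xyz": [8, -2.4, -1.6], "delta_rot": [-2.8, -11, -5], "fingers": 0}, {"xyz": [12, -3.6, -2.4], "delta_rot": [-4, -16.5, -7.5], "fingers": 0}, {"xyz": [16, -4.8, -3.2], "delta_rot": [-5, -22, -10], "fingers": 0}, {"xyz": [20, -6, -4], "delta_rot": [-6, -26, -12], "fingers": 0}])

```text
clock: 1.33
tcp_pos: [0.4159, -0.2752, 0.3646]
orientation: [2.227, 1.419, -0.722]
contact_force: [1.3, -0.2, -0.6]
grip_width: 0.0854
```

```bash
python3 - <<'E'
from plan import *
show()
print(delta([.52,.0,.36],frame(60,90)))
E
```

```text
t 1.33 tcp [ 415.89 -275.24  364.62] cas mm [ -73.87 -210.62  304.62] F [ 1.27 -0.18 -0.65] grip 85.4
q [ 0.38  0.14 -0.36  1.88  0.68  1.43 -0.63]
axes in cassette frame
 [[ 0.17  0.98 -0.06]
 [ 0.77 -0.17 -0.62]
 [-0.62  0.06 -0.79]]
(array([ 23.36,  -1.63, -17.82]), array([ -5.23, -21.61,  -8.91]))
```

```bash
python3 - <<'E'
from plan import *
print(toW([.065,.06,.2]),delta(toW([.065,.06,.2]),frame(60,90)))
E
```

```text
[ 0.62 -0.05  0.26] (array([29.61,  8.49, -9.25]), array([ -5.23, -21.61,  -8.91]))
```

>>> jog_arm(rows=[{"xyz": [4, 1.2, -1.7], "delta_rot": [-1, -4, -2], "fingers": 0}, {"xyz": [7.5, 2.4, -3.4], "delta_rot": [-2, -8, -4], "fingers": 0}, {"xyz": [11, 3.6, -5], "delta_rot": [-3, -12, -6], "fingers": 0}, {"xyz": [14.5, 4.8, -6.5], "delta_rot": [-4, -17, -8], "fingers": 0}, {"xyz": [18, 6, -8], "delta_rot": [-5, -21, -9], "fingers": 0}])

```text
clock: 1.75
tcp_pos: [0.5518, -0.1237, 0.3199]
orientation: [1.811, 1.415, -1.039]
contact_force: [0.4, -0.4, -0.7]
grip_width: 0.0858
```

```bash
python3 - <<'E'
from plan import *
show()
print(delta(toW([.065,.06,.2]),frame(60,90)))
E
```

```text
t 1.75 tcp [ 551.78 -123.68  319.87] cas mm [ 20.95 -30.49 259.87] F [ 0.39 -0.36 -0.68] grip 85.8
q [-0.01  0.53 -0.45  1.69  0.93  1.81 -0.93]
axes in cassette frame
 [[-0.    1.   -0.  ]
 [ 0.51  0.   -0.86]
 [-0.86 -0.   -0.51]]
(array([ 9.73,  4.43, -4.77]), array([-0.03, -0.42,  0.14]))
```

```bash
cat > kin.py <<'E'
from h import *
import itertools
from scipy.optimize import least_squares
from bench import r
o=r.get_obs()
D=[([1.04190115,0.47779366,0.02234466,1.55648968,-0.01148522,1.10931496,-0.08308756],[0.27545353,-0.61556252,0.23031401],[-3.07054475,-.655797368,8.5e-4]),
([.82,.18,-.11,1.67,.22,1.23,-.01],[.34042,-.47184,.36505],[2.7,1.326,-.23]),
([.38,.14,-.36,1.88,.68,1.43,-.63],[.41589,-.27524,.36462],[2.227,1.419,-.722]),
(o['joints'],o['tcp_pos'],o['orientation'])]
def fk(q,s,off,g):
    H,a1,L1,a2,L2,a3,T=g
    A=R.identity();p=np.zeros(3);p[2]=H
    ax='zyzyzyz'
    for i in range(7):
        A=A*R.from_euler(ax[i],s[i]*q[i]+off[i])
        if i==1:p=p+A.apply([0,0,L1])
        if i==2:p=p+A.apply([a1,0,0])
        if i==3:p=p+A.apply([a2,0,L2])
        if i==5:p=p+A.apply([a3,0,T])
    return p,A
if __name__=="__main__":
  best=[]
  for s1,s3,s5,s7 in itertools.product([1,-1],repeat=4):
    s=[s1,1,s3,1,s5,1,s7]
    for o7 in (0,1.57,3.14,-1.57):
     for o1 in (0,-2.2):
      def res(v):
        off=[v[0],0,0,0,0,0,v[1]]; e=[]
        for q,p,w in D:
            pp,A=fk(q,s,off,v[2:9]); e+=list((pp-p)*3)+list((A*R.from_rotvec(w).inv()).as_rotvec())
        return np.array(e)
      f=least_squares(res,[o1,o7,.34,0,.45,0,.45,0,.3])
      best.append((f.cost,s,f.x,f.fun))
  best.sort(key=lambda b:b[0])
  np.set_printoptions(precision=3,suppress=True)
  for b in best[:3]: print(b[0],b[1],b[2])
  print(best[0][3].reshape(-1,6))
E
python3 kin.py
```

```text
0.006793318783472441 [-1, 1, -1, 1, -1, 1, -1] [-0.084  1.501  0.238  0.     0.505 -0.096  0.453  0.002  0.344]
0.006793318783472824 [-1, 1, -1, 1, -1, 1, -1] [-0.084  1.501  0.238  0.     0.505 -0.096  0.453  0.002  0.344]
0.006793318783477863 [-1, 1, -1, 1, -1, 1, -1] [-0.084  1.501  0.238  0.     0.505 -0.096  0.453  0.002  0.344]
[[ 0.021 -0.002 -0.014  0.    -0.    -0.014]
 [ 0.025  0.031  0.001 -0.003  0.002 -0.012]
 [ 0.011  0.024 -0.007  0.017  0.042 -0.037]
 [-0.005 -0.017  0.02   0.017  0.058 -0.049]]
```

```bash
cat > kin2.py <<'E'
from kin import *
s=[-1,1,-1,1,-1,1,-1]
def fk2(q,v):
    off=v[:7];H,L1,L2,T,a2,b1,b2,b3=v[7:15]
    A=R.identity();p=np.array([0,0,H])
    for i in range(7):
        A=A*R.from_euler('zyzyzyz'[i],s[i]*q[i]+off[i])
        if i==1:p=p+A.apply([0,b1,L1])
        if i==3:p=p+A.apply([a2,b2,L2])
        if i==5:p=p+A.apply([0,b3,T])
    return p,A
def res(v):
    e=[]
    for q,p,w in D:
        pp,A=fk2(q,v); e+=list((pp-p)*3)+list((A*R.from_rotvec(w).inv()).as_rotvec())
    x0=np.r_[np.zeros(6),1.57]
    return np.r_[e,(v[:7]-x0)*.003,v[11:]*.003,(v[7:11]-[.25,.48,.45,.34])*.003]
f=least_squares(res,np.r_[np.zeros(6),1.5,.25,.48,.45,.34,0,0,0,0])
V=f.x
lo=np.array([-2.96,-.34,-1.41,.24,-1.37,.17,-2.96]);hi=np.array([2.96,2.1,1.46,2.44,4.51,1.92,2.96])
def ik(p,A,q0):
    def e(q):
        pp,B=fk2(q,V); return np.r_[(pp-p)*5,(B*A.inv()).as_rotvec(),(q-q0)*.01]
    g=least_squares(e,np.clip(q0,lo+.02,hi-.02),bounds=(lo,hi)); pp,B=fk2(g.x,V)
    return g.x,np.linalg.norm(pp-p)*1000,np.degrees(np.linalg.norm((B*A.inv()).as_rotvec()))
if __name__=="__main__":
    np.set_printoptions(precision=3,suppress=True)
    print(V,f.cost); print(f.fun[:24].reshape(-1,6))
    from plan import frame,toW
    q=D[-1][0]
    for b in (45,55,60,70):
        q=D[-1][0]
        for ph,l in ((90,[.065,.04,.17]),(90,[.065,.01,.12]),(60,[-.01,.01,.115]),(30,[-.05,.01,.08]),(10,[-.06,.01,.035]),(10,[-.06,.06,.02])):
            q,ep,ea=ik(toW(l),frame(b,ph),q); print(b,ph,q,round(ep,1),round(ea,1))
E
python3 kin2.py
```

```text
[ 0.005  0.012  0.002 -0.007 -0.003  0.001  1.579  0.264  0.518  0.46
  0.319 -0.038 -0.06  -0.005 -0.003] 0.00021928498414839237
[[-0.005 -0.001 -0.006  0.005  0.004  0.001]
 [ 0.005  0.005  0.01  -0.005 -0.008  0.004]
 [-0.001 -0.002 -0.004  0.001  0.003 -0.007]
 [ 0.001 -0.001  0.001 -0.    -0.001  0.003]]
45 90 [ 0.01  0.65 -0.5   1.57  0.84  1.64 -0.97] 0.0 0.0
45 90 [ 0.04  0.68 -0.48  1.65  0.88  1.55 -1.01] 0.0 0.0
45 60 [-0.02  0.58 -0.44  1.83  0.8   1.47 -1.61] 0.0 0.0
45 30 [-0.1   0.56 -0.37  1.95  0.77  1.38 -2.21] 0.0 0.0
45 10 [-0.16  0.61 -0.31  1.99  0.77  1.29 -2.61] 0.0 0.0
45 10 [-0.22  0.67 -0.32  1.93  0.74  1.32 -2.65] 0.0 0.0
55 90 [-0.08  0.71 -0.44  1.56  0.91  1.75 -1.01] 0.0 0.0
55 90 [-0.04  0.75 -0.43  1.63  0.94  1.67 -1.06] 0.0 0.0
55 60 [-0.11  0.65 -0.39  1.81  0.86  1.6  -1.68] 0.0 0.0
55 30 [-0.19  0.64 -0.32  1.92  0.81  1.5  -2.28] 0.0 0.0
55 10 [-0.25  0.69 -0.26  1.96  0.81  1.42 -2.68] 0.0 0.0
55 10 [-0.31  0.75 -0.27  1.88  0.77  1.46 -2.71] 0.0 0.0
60 90 [-0.11  0.74 -0.42  1.55  0.94  1.81 -1.03] 0.0 0.0
60 90 [-0.08  0.78 -0.41  1.62  0.97  1.73 -1.09] 0.0 0.0
60 60 [-0.15  0.69 -0.37  1.8   0.88  1.66 -1.71] 0.0 0.0
60 30 [-0.23  0.68 -0.3   1.91  0.83  1.56 -2.3 ] 0.0 0.0
60 10 [-0.29  0.74 -0.23  1.94  0.82  1.48 -2.7 ] 0.0 0.0
60 10 [-0.34  0.8  -0.25  1.86  0.78  1.52 -2.72] 0.0 0.0
70 90 [-0.18  0.81 -0.36  1.54  1.    1.91 -1.06] 0.0 0.0
70 90 [-0.14  0.85 -0.35  1.6   1.02  1.84 -1.12] 0.0 0.0
70 60 [-0.22  0.77 -0.31  1.79  0.91  1.77 -1.75] 0.0 0.0
70 30 [-0.3   0.77 -0.24  1.88  0.85  1.68 -2.35] 0.0 0.0
70 10 [-0.36  0.83 -0.18  1.9   0.83  1.59 -2.74] 0.0 0.0
70 10 [-0.42  0.89 -0.19  1.82  0.79  1.64 -2.75] 0.0 0.0
```

```bash
cat >> plan.py <<'E'
def frame2(beta,phi,tilt=None):
    a=np.radians(max(phi,90) if tilt is None else tilt); ph=np.radians(phi)
    n=np.array([np.sin(ph),0,np.cos(ph)]); z=np.array([0,-1.,0])
    M=np.c_[np.cross(n,z),n,z]
    ax=np.array([np.sin(a),0,np.cos(a)])
    t=R.from_rotvec(ax*np.radians(90-beta)); 
    if t.apply(z)[2]>0: t=t.inv()
    return Rc*t*R.from_matrix(M)
def pol(rho,psi,y):
    "cassette polar about hinge -> world"
    p=np.radians(psi); return toW([.040-rho*np.cos(p),y,.027+rho*np.sin(p)])
E
python3 - <<'E'
from plan import *
from kin2 import ik
np.set_printoptions(precision=2,suppress=True)
o=show(); q=o['joints']
for l,b,ps,y,rho in (('pre',60,106,.07,.135),('in',60,106,.012,.097)):
    Rt=frame2(b,ps);p=pol(rho,ps,y)
    print(l,p,delta(p,Rt),ik(p,Rt,q))
# feasibility with tilt
for ph in (90,60,40,20,5):
  for b,t in ((60,90),(70,90),(60,60),(75,60)):
    print(ph,b,t,ik(pol(.099,ph,.012),frame2(b,ph,t),q))
E
```

```text
t 1.75 tcp [ 551.78 -123.68  319.87] cas mm [ 20.95 -30.49 259.87] F [ 0.39 -0.36 -0.68] grip 85.8
q [-0.01  0.53 -0.45  1.69  0.93  1.81 -0.93]
axes in cassette frame
 [[-0.    1.   -0.  ]
 [ 0.51  0.   -0.86]
 [-0.86 -0.   -0.51]]
pre [ 0.63 -0.04  0.22] (array([13.97,  5.66, -3.45]), array([  8.02,  -0.41, -13.69])) (array([-0.16,  0.85, -0.36,  1.37,  0.85,  1.92, -0.75]), np.float64(0.009200174379368846), np.float64(0.004808367223562553))
in [ 0.61 -0.09  0.18] (array([14.18,  4.61,  3.4 ]), array([  8.02,  -0.41, -13.69])) (array([-0.06,  0.85, -0.41,  1.5 ,  0.9 ,  1.84, -0.81]), np.float64(0.005062370409756388), np.float64(0.0023192780867291396))
90 60 90 (array([-0.08,  0.75, -0.42,  1.68,  0.95,  1.73, -1.12]), np.float64(0.0026132385500440706), np.float64(0.0013147934134148103))
90 70 90 (array([-0.15,  0.82, -0.37,  1.66,  0.99,  1.84, -1.16]), np.float64(0.0032559726819833914), np.float64(0.0020827692283683277))
90 60 60 (array([-0.11,  0.69, -0.46,  1.86,  1.14,  1.65, -1.17]), np.float64(0.004088190538757183), np.float64(0.0028317842545209472))
90 75 60 (array([-0.2 , 
[... 1579 characters left out ...]
at64(0.013023449068490246))
20 75 60 (array([-0.38,  0.84, -0.22,  1.95,  0.94,  1.69, -2.61]), np.float64(0.016844351776986538), np.float64(0.01151826438904691))
5 60 90 (array([-0.31,  0.74, -0.2 ,  1.94,  0.8 ,  1.47, -2.78]), np.float64(0.01800343359913771), np.float64(0.01302655021550882))
5 70 90 (array([-0.38,  0.83, -0.15,  1.9 ,  0.82,  1.58, -2.82]), np.float64(0.017540650941197018), np.float64(0.012648606614082578))
5 60 60 (array([-0.3 ,  0.73, -0.33,  2.08,  1.04,  1.49, -2.92]), np.float64(0.022333997486214358), np.float64(0.015468169990312064))
5 75 60 (array([-0.42,  0.88, -0.17,  1.96,  0.93,  1.64, -2.89]), np.float64(0.019257886254229552), np.float64(0.013518343561122081))
```

```bash
python3 - <<'E'
from plan import *
from kin2 import ik
np.set_printoptions(precision=2,suppress=True)
o=r.get_obs(); q=o['joints']
for l,b,ps,y,rho in (('pre',50,106,.05,.15),('in',50,106,.012,.097)):
    Rt=frame2(b,ps);p=pol(rho,ps,y)
    print(l,p,delta(p,Rt),ik(p,Rt,q))
E
```

```text
pre [ 0.63 -0.06  0.23] (array([11.71,  6.07, -2.45]), array([  9.2 ,   9.53, -12.95])) (array([-0.04,  0.8 , -0.46,  1.36,  0.81,  1.87, -0.72]), np.float64(0.007152183263917624), np.float64(0.003411187757397297))
in [ 0.61 -0.09  0.18] (array([14.18,  4.61,  3.4 ]), array([  9.2 ,   9.53, -12.95])) (array([ 0.02,  0.81, -0.46,  1.48,  0.83,  1.76, -0.78]), np.float64(0.004405593470922149), np.float64(0.0022288337353560768))
```

>>> jog_arm(rows=[{"xyz": [2.3, 1.2, -0.5], "delta_rot": [2, 2, -2.6], "fingers": 0.5}, {"xyz": [4.7, 2.4, -1], "delta_rot": [4, 4, -5.2], "fingers": 0.5}, {"xyz": [7, 3.6, -1.5], "delta_rot": [6, 6, -8], "fingers": 0.5}, {"xyz": [9.4, 4.9, -2], "delta_rot": [8, 8, -11], "fingers": 0.5}, {"xyz": [11.7, 6.1, -2.4], "delta_rot": [9.2, 9.5, -13], "fingers": 0.5}])

```text
clock: 2.17
tcp_pos: [0.6314, -0.0606, 0.23]
orientation: [1.922, 1.714, -1.167]
contact_force: [-0.4, -0.5, 0.1]
grip_width: 0.0426
```

```bash
cat > look.py <<'E'
from bench import r, imaging
from plan import *
import sys
o=show(); tag=sys.argv[1]
a=imaging.grab_frame("scene")[120:300,250:490]; b=imaging.grab_frame("wrist")
cv2.imwrite(f"pics/s_{tag}.png",cv2.resize(a,None,fx=3.3,fy=3.3,interpolation=cv2.INTER_CUBIC)); cv2.imwrite(f"pics/w_{tag}.png",b)
E
python3 look.py 1; python3 -c "
from plan import *
print(delta(pol(.097,106,.012),frame2(50,106)))"
```

```text
t 2.17 tcp [631.4  -60.61 229.95] cas mm [ 82.78  50.09 169.95] F [-0.39 -0.52  0.15] grip 42.6
q [-0.04  0.78 -0.44  1.37  0.8   1.86 -0.71]
axes in cassette frame
 [[-0.21  0.96 -0.18]
 [ 0.64  0.   -0.76]
 [-0.73 -0.28 -0.62]]
(array([ 1.32, -0.19,  6.11]), array([-0.17, -0.01,  0.24]))
```

View pics/s_1.png

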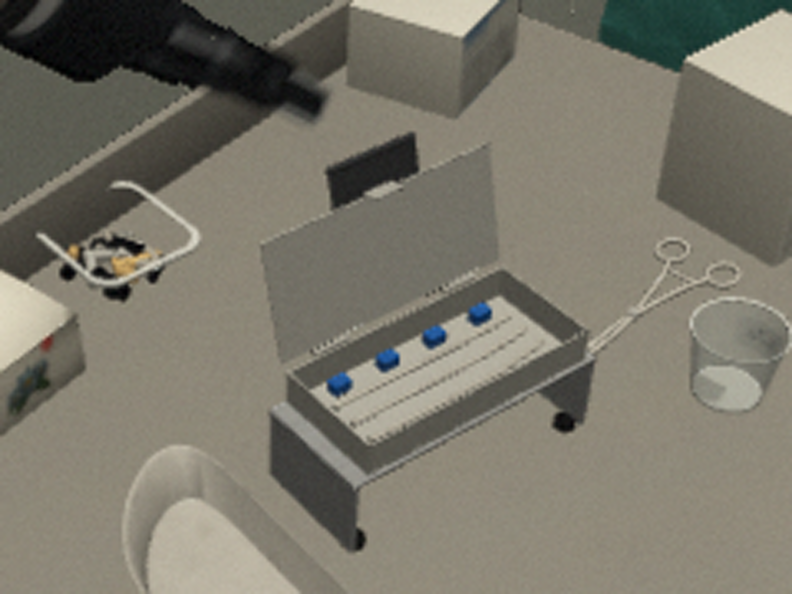

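View pics/w_1.png

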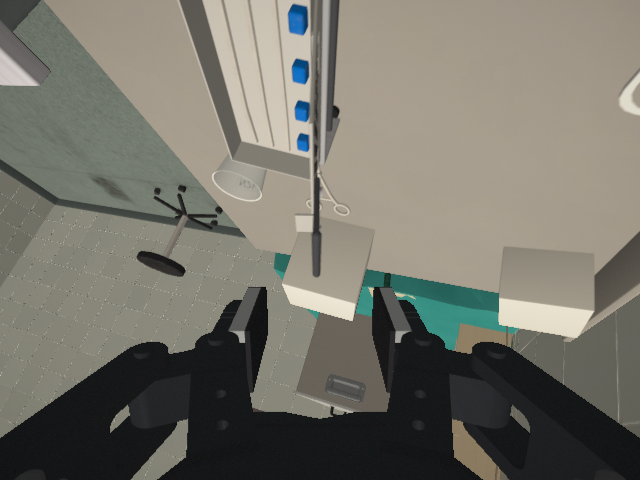

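The wrist view shows the lid edge-on at column 316, midway between the fingers (265 to 375), with the dark lip at (316,250). The pose estimate is good, so I'll insert now, straddling the lip.

>>> jog_arm(rows=[{"xyz": [0.3, 0, 1.2], "fingers": 0.5}, {"xyz": [0.6, 0, 2.4], "fingers": 0.5}, {"xyz": [0.9, -0.1, 3.6], "fingers": 0.5}, {"xyz": [1.1, -0.2, 4.9], "fingers": 0.5}, {"xyz": [1.3, -0.2, 6.1], "fingers": 0.5}])

```text
$.rows[0]: bad value
```

```bash
python3 look.py 2; python3 - <<'E'
from plan import *
p=toC(r.get_obs()['tcp_pos'])*1e3; print(np.hypot(p[0]-40,p[2]-27),np.degrees(np.arctan2(p[2]-27,40-p[0])))
E
```

```text
t 2.27 tcp [631.1  -60.31 227.08] cas mm [ 82.42  50.31 167.08] F [0.18 0.7  0.15] grip 42.5
q [-0.04  0.79 -0.44  1.37  0.8   1.86 -0.71]
axes in cassette frame
 [[-0.22  0.96 -0.18]
 [ 0.64  0.   -0.77]
 [-0.74 -0.28 -0.62]]
149.29447373891833 106.14461595031085
```

View pics/s_2.png

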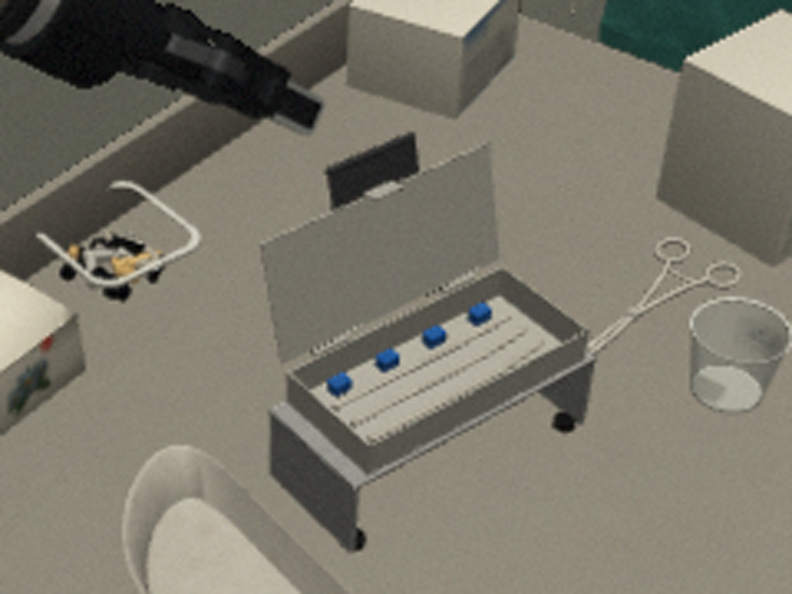

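View pics/w_2.png

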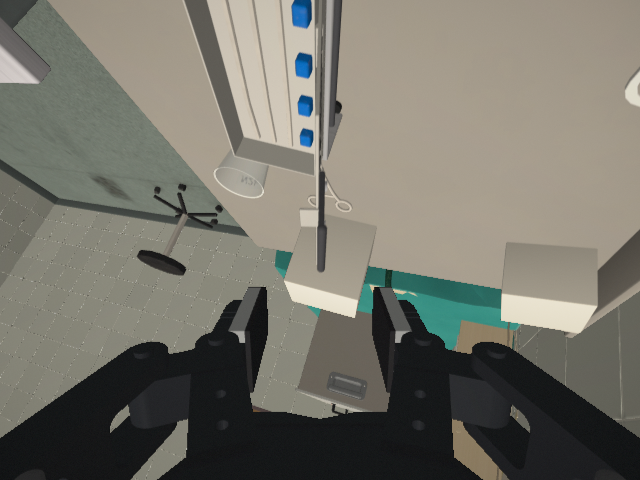

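The rotation field turns out to be required, so that call was refused. The lip is centred at (321,255). Repeating the insertion.

>>> jog_arm(rows=[{"xyz": [0.2, 0, 1.2], "delta_rot": [0, 0, 0], "fingers": 0.5}, {"xyz": [0.4, 0, 2.4], "delta_rot": [0, 0, 0], "fingers": 0.5}, {"xyz": [0.7, 0, 3.6], "delta_rot": [0, 0, 0], "fingers": 0.5}, {"xyz": [0.9, 0, 4.8], "delta_rot": [0, 0, 0], "fingers": 0.5}, {"xyz": [1.1, 0, 5.9], "delta_rot": [0, 0, 0], "fingers": 0.5}])

```text
clock: 2.78
tcp_pos: [0.6071, -0.0965, 0.1853]
orientation: [1.92, 1.71, -1.17]
contact_force: [-0.5, 0.8, -0.7]
grip_width: 0.0425
```

```bash
python3 look.py 3; python3 - <<'E'
from plan import *
p=toC(r.get_obs()['tcp_pos'])*1e3; print(p,np.hypot(p[0]-40,p[2]-27),np.degrees(np.arctan2(p[2]-27,40-p[0])))
E
```

```text
t 2.78 tcp [607.1  -96.5  185.28] cas mm [ 67.97   9.36 125.28] F [-0.52  0.8  -0.7 ] grip 42.5
q [ 0.01  0.79 -0.44  1.48  0.82  1.76 -0.75]
axes in cassette frame
 [[-0.21  0.96 -0.18]
 [ 0.64 -0.   -0.77]
 [-0.74 -0.28 -0.62]]
[ 67.63   8.47 124.67] 101.50678562614274 105.79361185627327
```

View pics/s_3.png

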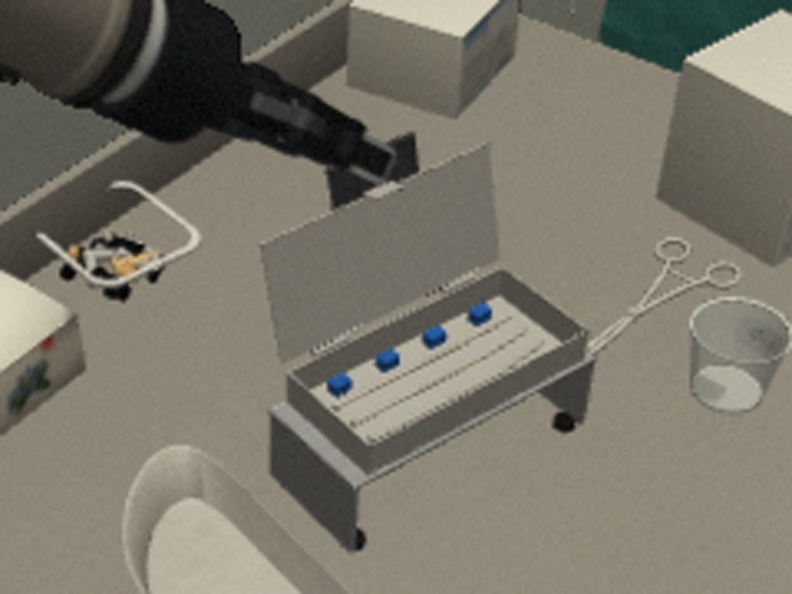

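View pics/w_3.png

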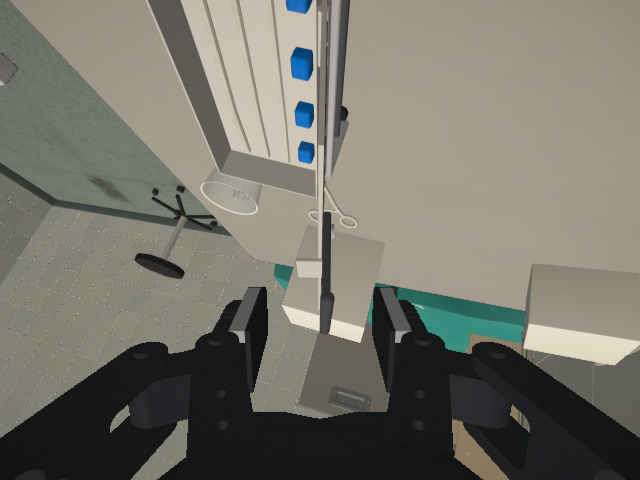

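The fingers straddle the left part of the lip, with the lid at column 325 between them. Going 9 mm deeper and narrowing the gap.

>>> jog_arm(rows=[{"xyz": [0.2, 0, 0.2], "delta_rot": [0, 0, 0], "fingers": 0.55}, {"xyz": [0.3, 0, 0.3], "delta_rot": [0, 0, 0], "fingers": 0.6}, {"xyz": [0.5, 0.1, 0.4], "delta_rot": [0, 0, 0], "fingers": 0.65}, {"xyz": [0.7, 0.1, 0.5], "delta_rot": [0, 0, 0], "fingers": 0.7}, {"xyz": [0.7, 0.1, 0.5], "delta_rot": [0, 0, 0], "fingers": 0.72}])

```text
clock: 3.3
tcp_pos: [0.6054, -0.0957, 0.1757]
orientation: [1.92, 1.711, -1.173]
contact_force: [1.2, -0.3, -0.2]
grip_width: 0.0239
```

```bash
cat > st.py <<'E'
from plan import *
import sys
o=show(); p=toC(o['tcp_pos'])*1e3; print('rho,psi,y',np.hypot(p[0]-40,p[2]-27),np.degrees(np.arctan2(p[2]-27,40-p[0])),p[1])
a=[float(x) for x in sys.argv[1:]]
# args: beta phi rho psi y
while len(a)>=5:
    b,ph,rho,ps,y=a[:5]; a=a[5:]
    print('->',delta(pol(rho/1e3,ps,y/1e3),frame2(b,ph),o))
E
python3 look.py 4 >/dev/null; python3 st.py 55 95 92 95 8  55 85 92 85 8 60 80 93 78 10
```

```text
t 3.4 tcp [605.47 -95.93 176.12] cas mm [ 66.25   9.52 116.12] F [-0.18  0.21  0.01] grip 24.1
q [ 0.01  0.8  -0.44  1.49  0.82  1.75 -0.76]
axes in cassette frame
 [[-0.21  0.96 -0.18]
 [ 0.64 -0.   -0.77]
 [-0.74 -0.28 -0.61]]
rho,psi,y 92.90921665989093 106.41448611357026 9.516065200476664
-> (array([ 0.11, -1.82,  0.29]), array([-6.91, -4.79,  8.83]))
-> (array([ 0.45, -3.36,  0.58]), array([-10.17,  -4.33,  17.79]))
-> (array([ 0.87, -4.43,  0.67]), array([-10.25,  -8.92,  23.2 ]))
```

View pics/w_4.png

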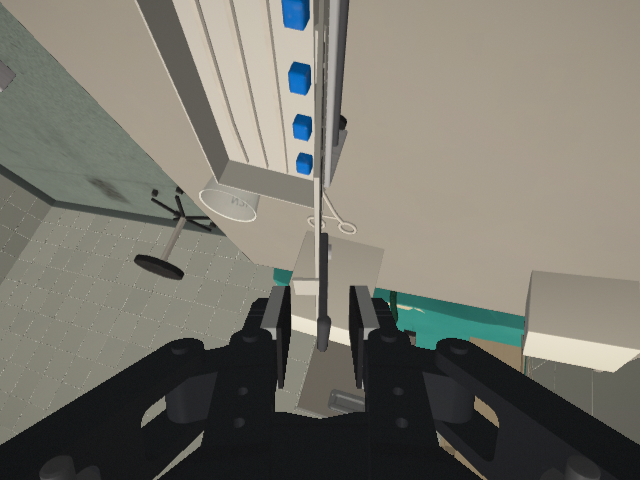

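>>> jog_arm(rows=[{"xyz": [0, -0.4, 0.1], "delta_rot": [-1.4, -1, 1.8], "fingers": 0.74}, {"xyz": [0, -0.7, 0.1], "delta_rot": [-2.8, -2, 3.6], "fingers": 0.76}, {"xyz": [0.1, -1.1, 0.2], "delta_rot": [-4.2, -3, 5.4], "fingers": 0.78}, {"xyz": [0.1, -1.5, 0.2], "delta_rot": [-5.6, -4, 7.2], "fingers": 0.8}, {"xyz": [0.1, -1.8, 0.3], "delta_rot": [-6.9, -4.8, 8.8], "fingers": 0.82}])

```text
clock: 3.82
tcp_pos: [0.5877, -0.0925, 0.1789]
orientation: [1.865, 1.524, -1.052]
contact_force: [-0.2, 0.2, -0.4]
grip_width: 0.0153
```

```bash
python3 look.py 5 >/dev/null; python3 st.py 55 87 92 87 8
```

```text
t 3.92 tcp [587.04 -91.97 178.66] cas mm [ 47.41   8.86 118.66] F [0.45 0.64 0.04] grip 15.4
q [-0.05  0.74 -0.42  1.63  0.9   1.68 -0.99]
axes in cassette frame
 [[-0.07  1.   -0.05]
 [ 0.57  0.   -0.82]
 [-0.82 -0.09 -0.57]]
rho,psi,y 91.96358820438171 94.62057108297999 8.859854748592726
-> (array([ 0.02, -1.22,  0.12]), array([-2.79,  0.09,  7.23]))
```

View pics/w_5.png

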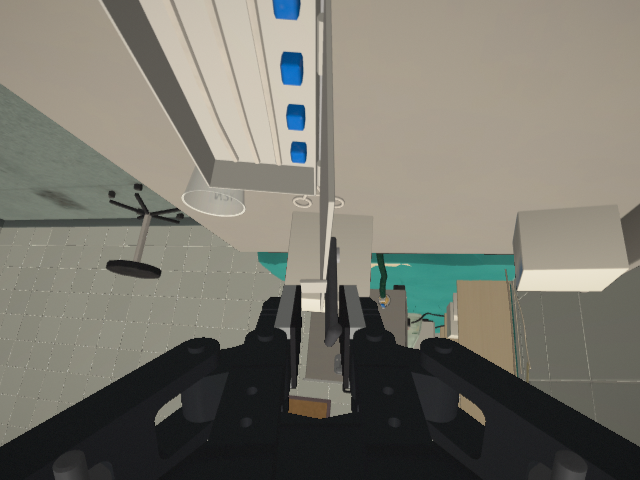

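The lid is now moving, with the rear (right) finger touching the lip. Continuing forward.

>>> jog_arm(rows=[{"xyz": [0, -0.25, 0], "delta_rot": [-0.6, 0, 1.4], "fingers": 0.82}, {"xyz": [0, -0.5, 0], "delta_rot": [-1.1, 0, 2.9], "fingers": 0.82}, {"xyz": [0, -0.75, 0.1], "delta_rot": [-1.7, 0, 4.3], "fingers": 0.82}, {"xyz": [0, -1, 0.1], "delta_rot": [-2.2, 0, 5.8], "fingers": 0.82}, {"xyz": [0, -1.25, 0.1], "delta_rot": [-2.8, 0, 7.2], "fingers": 0.82}])

```text
clock: 4.33
tcp_pos: [0.5752, -0.09, 0.1794]
orientation: [1.9, 1.402, -0.95]
contact_force: [-0.0, -0.1, 0.1]
grip_width: 0.0156
```

```bash
python3 st.py 57 79 92 79 8
```

```text
t 4.33 tcp [575.17 -89.97 179.38] cas mm [ 35.41   7.91 119.38] F [-0.   -0.09  0.14] grip 15.6
q [-0.07  0.71 -0.41  1.7   0.91  1.64 -1.14]
axes in cassette frame
 [[ 0.05  1.   -0.  ]
 [ 0.57 -0.03 -0.82]
 [-0.82  0.04 -0.57]]
rho,psi,y 92.4931073169429 87.153859391064 7.905885691834615
-> (array([ 0.11, -1.3 ,  0.11]), array([-0.24, -1.93,  7.95]))
```

>>> jog_arm(rows=[{"xyz": [0, -0.25, 0], "delta_rot": [0, -0.4, 1.6], "fingers": 0.82}, {"xyz": [0, -0.5, 0], "delta_rot": [0, -0.8, 3.2], "fingers": 0.82}, {"xyz": [0.1, -0.8, 0.1], "delta_rot": [-0.1, -1.2, 4.8], "fingers": 0.82}, {"xyz": [0.1, -1.05, 0.1], "delta_rot": [-0.2, -1.6, 6.4], "fingers": 0.82}, {"xyz": [0.1, -1.3, 0.1], "delta_rot": [-0.2, -1.9, 8], "fingers": 0.82}])

```text
clock: 4.75
tcp_pos: [0.563, -0.0867, 0.1775]
orientation: [1.944, 1.232, -0.907]
contact_force: [0.3, -0.7, 0.3]
grip_width: 0.0154
```

```bash
python3 look.py 6 >/dev/null; python3 st.py 60 72 93 72 9
```

```text
t 4.85 tcp [562.89 -86.52 177.45] cas mm [ 22.66   8.26 117.45] F [-0.11 -0.02 -0.03] grip 15.5
q [-0.1   0.71 -0.38  1.72  0.9   1.65 -1.31]
axes in cassette frame
 [[ 0.19  0.98 -0.  ]
 [ 0.54 -0.11 -0.84]
 [-0.82  0.16 -0.55]]
rho,psi,y 92.09453676962171 79.14893493584373 8.25876706354108
-> (array([-0.01, -1.16,  0.05]), array([-0.83, -2.94,  6.98]))
```

View pics/w_6.png

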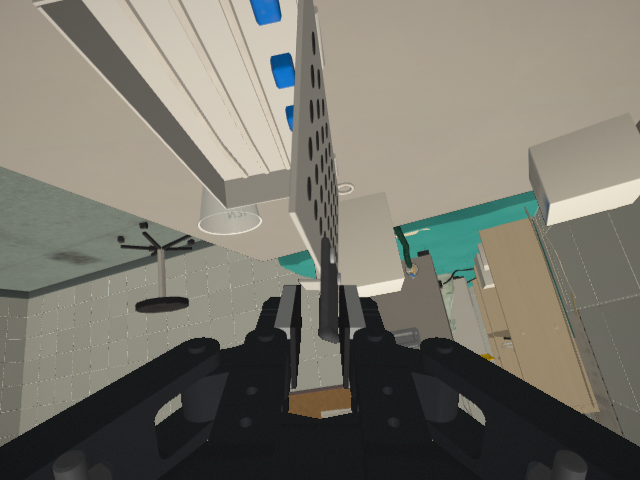

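View pics/s_6.png

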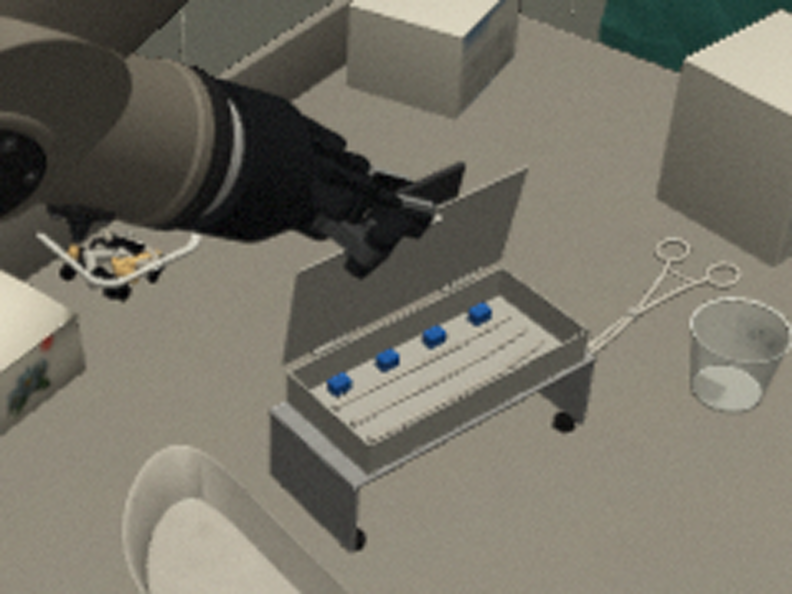

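>>> jog_arm(rows=[{"xyz": [0, -0.25, 0], "delta_rot": [-0.2, -0.6, 1.4], "fingers": 0.82}, {"xyz": [0, -0.5, 0], "delta_rot": [-0.3, -1.2, 2.8], "fingers": 0.82}, {"xyz": [0, -0.7, 0], "delta_rot": [-0.5, -1.8, 4.2], "fingers": 0.82}, {"xyz": [0, -0.95, 0], "delta_rot": [-0.7, -2.4, 5.6], "fingers": 0.82}, {"xyz": [0, -1.15, 0], "delta_rot": [-0.8, -2.9, 7], "fingers": 0.82}])

```text
clock: 5.27
tcp_pos: [0.5525, -0.0827, 0.1757]
orientation: [1.95, 1.077, -0.878]
contact_force: [-1.5, -0.3, -0.5]
grip_width: 0.0156
```

```bash
python3 look.py 7 >/dev/null; python3 st.py 62 66 94 66 10
```

```text
t 5.37 tcp [552.4  -82.38 175.41] cas mm [ 11.48   9.71 115.41] F [-0.97  0.75 -0.4 ] grip 15.5
q [-0.14  0.72 -0.36  1.74  0.9   1.67 -1.46]
axes in cassette frame
 [[ 0.31  0.95 -0.  ]
 [ 0.48 -0.15 -0.87]
 [-0.82  0.27 -0.5 ]]
rho,psi,y 92.8953027235724 72.1201514863038 9.711029370129946
-> (array([-0.08, -1.  ,  0.1 ]), array([-0.77, -1.91,  6.06]))
```

View pics/w_7.png

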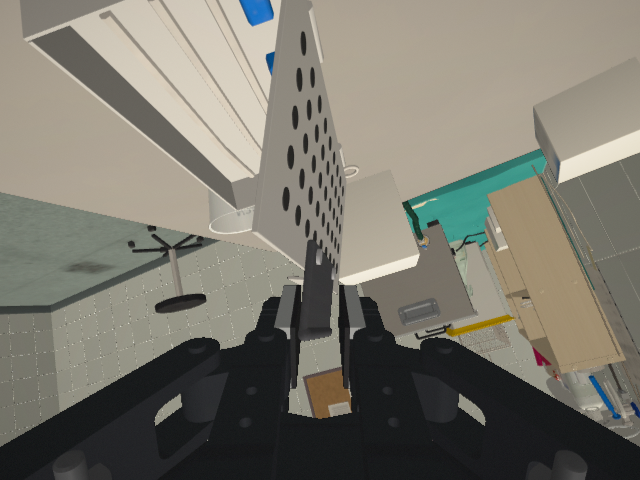

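The lip has gone over to the front (left) finger at about (300,330): it is caught. Now lowering while opening the gap slowly.

>>> jog_arm(rows=[{"xyz": [0, -0.2, 0], "delta_rot": [-0.2, -0.4, 1.2], "fingers": 0.8}, {"xyz": [0, -0.4, 0], "delta_rot": [-0.3, -0.8, 2.4], "fingers": 0.78}, {"xyz": [0, -0.6, 0.1], "delta_rot": [-0.5, -1.2, 3.6], "fingers": 0.76}, {"xyz": [-0.1, -0.8, 0.1], "delta_rot": [-0.6, -1.5, 4.8], "fingers": 0.74}, {"xyz": [-0.1, -1, 0.1], "delta_rot": [-0.8, -1.9, 6], "fingers": 0.72}])

```text
clock: 5.78
tcp_pos: [0.5429, -0.08, 0.1733]
orientation: [1.955, 0.95, -0.84]
contact_force: [0.3, 0.3, -0.2]
grip_width: 0.0239
```

```bash
python3 look.py 8 >/dev/null; python3 st.py 64 58 95 58 10
```

```text
t 5.88 tcp [542.76 -79.59 172.95] cas mm [  1.44  10.06 112.95] F [-1.03  0.28 -0.73] grip 23.9
q [-0.17  0.73 -0.34  1.76  0.9   1.68 -1.59]
axes in cassette frame
 [[ 0.41  0.91  0.  ]
 [ 0.43 -0.19 -0.88]
 [-0.81  0.36 -0.47]]
rho,psi,y 94.20535121777654 65.84100005553898 10.063301235994627
-> (array([-0.05, -1.27,  0.26]), array([-0.91, -1.77,  8.08]))
```

View pics/w_8.png

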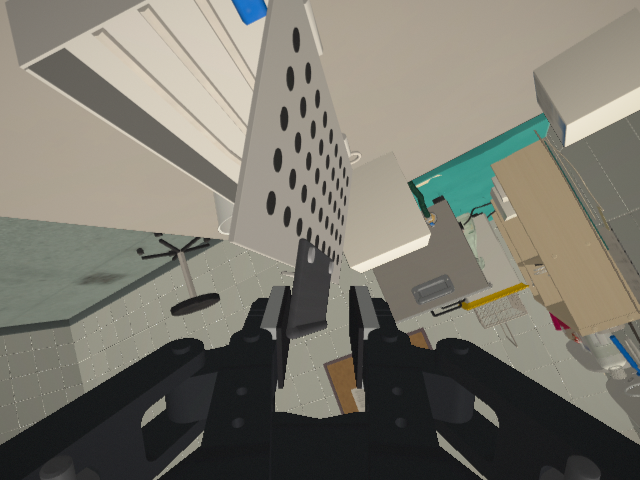

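View pics/s_8.png

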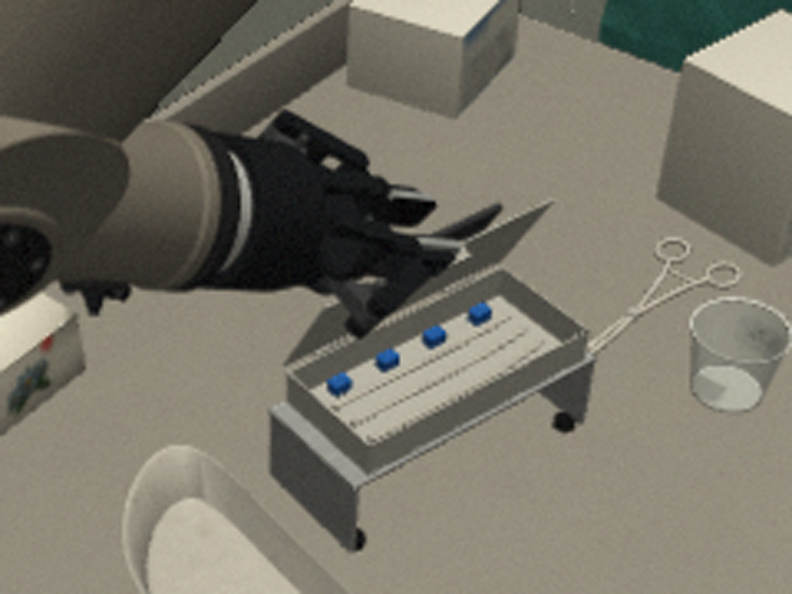

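>>> jog_arm(rows=[{"xyz": [0, -0.25, 0], "delta_rot": [-0.2, -0.3, 1.6], "fingers": 0.71}, {"xyz": [0, -0.5, 0.1], "delta_rot": [-0.4, -0.7, 3.2], "fingers": 0.7}, {"xyz": [0, -0.75, 0.1], "delta_rot": [-0.5, -1.1, 4.8], "fingers": 0.69}, {"xyz": [0, -1, 0.2], "delta_rot": [-0.7, -1.4, 6.4], "fingers": 0.68}, {"xyz": [0, -1.25, 0.2], "delta_rot": [-0.9, -1.8, 8], "fingers": 0.67}])

```text
clock: 6.3
tcp_pos: [0.5318, -0.0764, 0.1677]
orientation: [1.964, 0.791, -0.78]
contact_force: [-0.8, 0.4, -0.9]
grip_width: 0.0284
```

```bash
python3 st.py 66 48 97 48 10
```

```text
t 6.3 tcp [531.85 -76.44 167.67] cas mm [ -9.9   10.46 107.67] F [-0.79  0.44 -0.89] grip 28.4
q [-0.21  0.74 -0.31  1.77  0.89  1.69 -1.75]
axes in cassette frame
 [[ 0.53  0.85 -0.  ]
 [ 0.37 -0.23 -0.9 ]
 [-0.76  0.48 -0.44]]
rho,psi,y 94.8609246443822 58.26024315019365 10.457993032865996
-> (array([-0.16, -1.67,  0.42]), array([-1.22, -1.56, 10.01]))
```

>>> jog_arm(rows=[{"xyz": [0, -0.3, 0.1], "delta_rot": [-0.2, -0.3, 2], "fingers": 0.66}, {"xyz": [0, -0.7, 0.2], "delta_rot": [-0.5, -0.6, 4], "fingers": 0.65}, {"xyz": [-0.1, -1, 0.2], "delta_rot": [-0.7, -0.9, 6], "fingers": 0.64}, {"xyz": [-0.1, -1.3, 0.3], "delta_rot": [-1, -1.2, 8], "fingers": 0.63}, {"xyz": [-0.2, -1.6, 0.4], "delta_rot": [-1.2, -1.5, 10], "fingers": 0.62}])

```text
clock: 6.72
tcp_pos: [0.5177, -0.0734, 0.1598]
orientation: [1.971, 0.599, -0.688]
contact_force: [-1.0, 1.0, -1.4]
grip_width: 0.0326
```

```bash
python3 look.py 10 >/dev/null; python3 st.py 68 38 98 38 10
```

```text
t 6.82 tcp [517.33 -73.3  159.58] cas mm [-24.74   9.97  99.58] F [-0.73  1.42  0.31] grip 32.5
q [-0.25  0.76 -0.28  1.8   0.88  1.68 -1.96]
axes in cassette frame
 [[ 0.67  0.74  0.  ]
 [ 0.3  -0.27 -0.91]
 [-0.68  0.61 -0.41]]
rho,psi,y 97.26201475983339 48.26699337981322 9.96535013463527
-> (array([-0.  , -1.68,  0.5 ]), array([-1.5 , -1.42, 10.06]))
```

View pics/w_10.png

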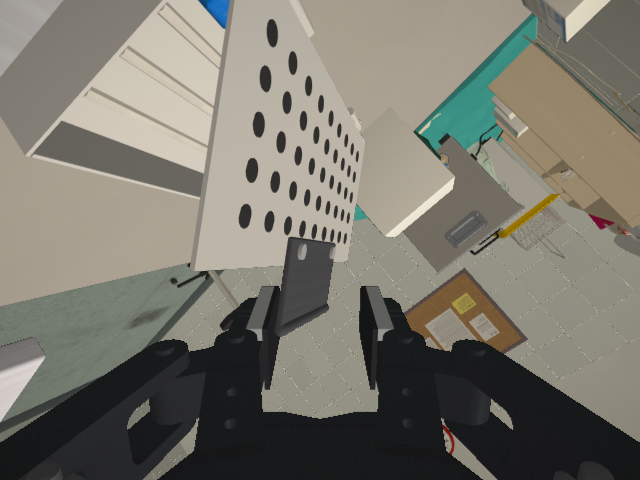

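View pics/s_10.png

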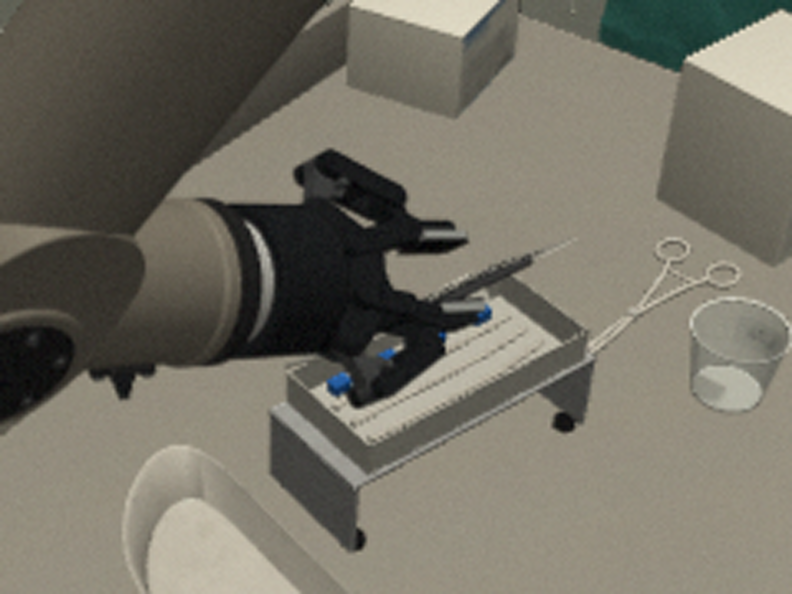

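The lid rests on the front finger at about 0.7 rad, with a good overlap and the pad about 6 mm outside the plate edge. I'll hold briefly, then lower further.

>>> jog_arm(rows=[{"xyz": [0, 0, 0], "delta_rot": [0, 0, 0], "fingers": 0.62}, {"xyz": [0, 0, 0], "delta_rot": [0, 0, 0], "fingers": 0.62}, {"xyz": [0, -0.4, 0.1], "delta_rot": [-0.4, -0.4, 2.5], "fingers": 0.61}, {"xyz": [0, -0.8, 0.2], "delta_rot": [-0.7, -0.7, 5], "fingers": 0.6}, {"xyz": [0, -1.2, 0.3], "delta_rot": [-1, -1, 7], "fingers": 0.6}])

```text
clock: 7.23
tcp_pos: [0.509, -0.0708, 0.1512]
orientation: [1.965, 0.468, -0.622]
contact_force: [0.6, -0.3, -0.2]
grip_width: 0.0344
```

```bash
python3 st.py 68 33 98.5 31 10
```

```text
t 7.23 tcp [508.99 -70.77 151.17] cas mm [-33.45  10.38  91.17] F [ 0.56 -0.27 -0.15] grip 34.4
q [-0.27  0.77 -0.26  1.82  0.87  1.68 -2.11]
axes in cassette frame
 [[ 0.76  0.66 -0.  ]
 [ 0.25 -0.29 -0.92]
 [-0.6   0.7  -0.39]]
rho,psi,y 97.53833496560686 41.14254410511594 10.383410564514755
-> (array([-0.03, -1.65,  0.55]), array([-0.54, -0.39,  7.94]))
```

>>> jog_arm(rows=[{"xyz": [0, -0.3, 0.1], "delta_rot": [-0.1, -0.1, 1.6], "fingers": 0.6}, {"xyz": [0, -0.7, 0.2], "delta_rot": [-0.2, -0.2, 3.2], "fingers": 0.6}, {"xyz": [0, -1, 0.3], "delta_rot": [-0.3, -0.2, 4.8], "fingers": 0.6}, {"xyz": [0, -1.3, 0.4], "delta_rot": [-0.4, -0.3, 6.4], "fingers": 0.6}, {"xyz": [0, -1.6, 0.5], "delta_rot": [-0.5, -0.4, 8], "fingers": 0.6}])

```text
clock: 7.65
tcp_pos: [0.4991, -0.0682, 0.1381]
orientation: [1.968, 0.325, -0.536]
contact_force: [-0.3, -0.9, -1.3]
grip_width: 0.0342
```

```bash
python3 look.py 12 >/dev/null; python3 st.py 68 25 99 22 10
```

```text
t 7.75 tcp [498.85 -68.1  137.88] cas mm [-43.94  10.5   77.88] F [-0.65 -0.17 -0.28] grip 34.1
q [-0.3   0.79 -0.24  1.84  0.86  1.66 -2.27]
axes in cassette frame
 [[ 0.84  0.54 -0.  ]
 [ 0.2  -0.31 -0.93]
 [-0.5   0.78 -0.38]]
rho,psi,y 98.156440772797 31.221584984693536 10.504272890333304
-> (array([ 0.03, -1.48,  0.56]), array([-0.05,  0.  ,  7.98]))
```

View pics/w_12.png

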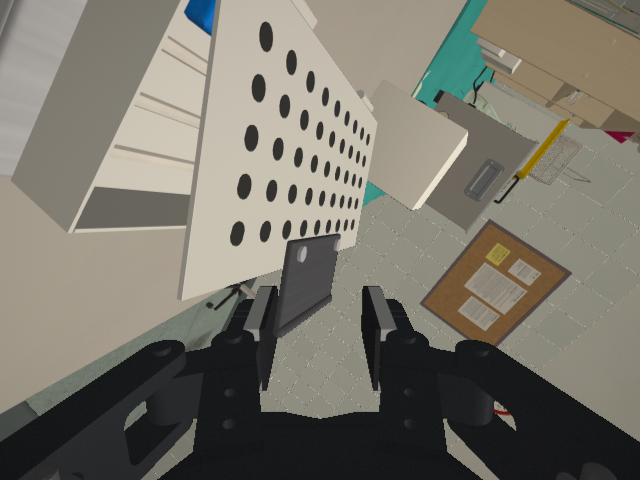

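View pics/s_12.png

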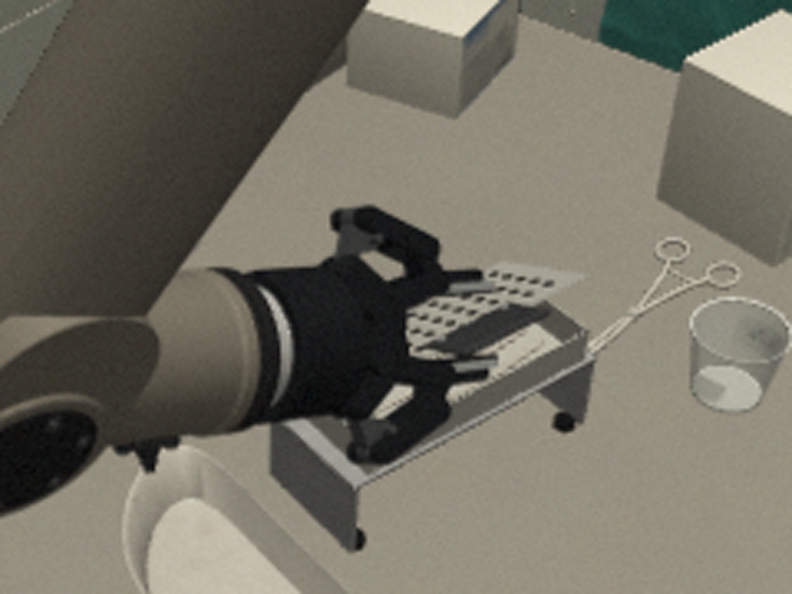

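```bash
cat > low.py <<'E'
from plan import *
import sys
def tcp(th,beta,phi,g=34.2,y=10,rad=99,zoff=-2):
    M=(Rc.inv()*frame2(beta,phi)).as_matrix(); t=np.radians(th)
    P=np.array([40-rad*np.cos(t),32,27+rad*np.sin(t)+zoff])
    b=P+g/2*M[:,1]; k=(y-b[1])/M[1,2]; return b+k*M[:,2]
def now(o):
    # estimate theta from current pose
    M=(Rc.inv()*R.from_rotvec(o['orientation'])).as_matrix(); p=toC(o['tcp_pos'])*1e3
    best=min(np.arange(-15,70,.1),key=lambda th:abs(M[:,1]@(p-o['grip_width']*500*M[:,1]-np.array([40-99*np.cos(np.radians(th)),32,25+99*np.sin(np.radians(th))]))))
    return best
o=show(); print('theta est deg',now(o))
a=[float(x) for x in sys.argv[1:]]
while a:
    th,b,ph=a[:3];a=a[3:]
    t=tcp(th,b,ph,o['grip_width']*1e3); print(th,t,delta(toW(t/1e3),frame2(b,ph),o))
E
python3 low.py 18 68 28 10 68 25
```

```text
t 7.75 tcp [498.85 -68.1  137.88] cas mm [-43.94  10.5   77.88] F [-0.65 -0.17 -0.28] grip 34.1
q [-0.3   0.79 -0.24  1.84  0.86  1.66 -2.27]
axes in cassette frame
 [[ 0.84  0.54 -0.  ]
 [ 0.2  -0.31 -0.93]
 [-0.5   0.78 -0.38]]
theta est deg 25.899999999999856
18.0 [-46.14  10.    62.95] (array([ 0.56, -1.26,  0.61]), array([-0.05,  0.  ,  4.98]))
10.0 [-50.28  10.    49.98] (array([ 0.87, -2.5 ,  1.09]), array([-0.05,  0.  ,  7.98]))
```

>>> jog_arm(rows=[{"xyz": [0.1, -0.25, 0.1], "delta_rot": [0, 0, 1], "fingers": 0.6}, {"xyz": [0.2, -0.5, 0.2], "delta_rot": [0, 0, 2], "fingers": 0.6}, {"xyz": [0.3, -0.75, 0.4], "delta_rot": [0, 0, 3], "fingers": 0.6}, {"xyz": [0.4, -1, 0.5], "delta_rot": [0, 0, 4], "fingers": 0.6}, {"xyz": [0.5, -1.25, 0.6], "delta_rot": [0, 0, 5], "fingers": 0.6}])

```text
clock: 8.17
tcp_pos: [0.496, -0.0682, 0.1231]
orientation: [1.972, 0.238, -0.481]
contact_force: [-0.8, -0.3, 0.6]
grip_width: 0.0341
```

```bash
python3 low.py 9 68 25
```

```text
t 8.17 tcp [496.05 -68.17 123.09] cas mm [-46.64   9.75  63.09] F [-0.76 -0.34  0.59] grip 34.1
q [-0.31  0.81 -0.22  1.84  0.85  1.63 -2.38]
axes in cassette frame
 [[ 0.88  0.47 -0.  ]
 [ 0.17 -0.33 -0.93]
 [-0.43  0.82 -0.38]]
theta est deg 17.999999999999886
9.0 [-50.57  10.    48.28] (array([ 0.3 , -1.41,  0.53]), array([-0.05,  0.02,  2.9 ]))
```

>>> jog_arm(rows=[{"xyz": [0.1, -0.3, 0.1], "delta_rot": [0, 0, 0.6], "fingers": 0.6}, {"xyz": [0.1, -0.6, 0.2], "delta_rot": [0, 0, 1.2], "fingers": 0.6}, {"xyz": [0.2, -0.8, 0.3], "delta_rot": [0, 0, 1.8], "fingers": 0.6}, {"xyz": [0.2, -1.1, 0.4], "delta_rot": [0, 0, 2.4], "fingers": 0.6}, {"xyz": [0.3, -1.4, 0.5], "delta_rot": [0, 0, 2.9], "fingers": 0.6}])

```text
clock: 8.58
tcp_pos: [0.4924, -0.0667, 0.1082]
orientation: [1.973, 0.187, -0.447]
contact_force: [-0.1, -0.1, -1.0]
grip_width: 0.0345
```

```bash
python3 look.py 14 >/dev/null; python3 low.py 6 68 24 3 68 24 0 68 24 -4 68 24
```

```text
t 8.68 tcp [492.23 -66.61 107.91] cas mm [-50.72  10.33  47.91] F [-0.65  0.25 -1.43] grip 34.0
q [-0.33  0.83 -0.21  1.85  0.85  1.61 -2.45]
axes in cassette frame
 [[ 0.91  0.42 -0.  ]
 [ 0.16 -0.34 -0.93]
 [-0.39  0.84 -0.37]]
theta est deg 8.699999999999918
6.0 [-51.54  10.    43.21] (array([ 0.1 , -0.42,  0.21]), array([-0.03,  0.02,  1.02]))
3.0 [-51.95  10.    38.04] (array([ 0.27, -0.87,  0.4 ]), array([-0.03,  0.02,  1.02]))
0.0 [-52.08  10.    32.86] (array([ 0.46, -1.31,  0.59]), array([-0.03,  0.02,  1.02]))
-4.0 [-51.84  10.    25.96] (array([ 0.75, -1.88,  0.85]), array([-0.03,  0.02,  1.02]))
```

View pics/w_14.png

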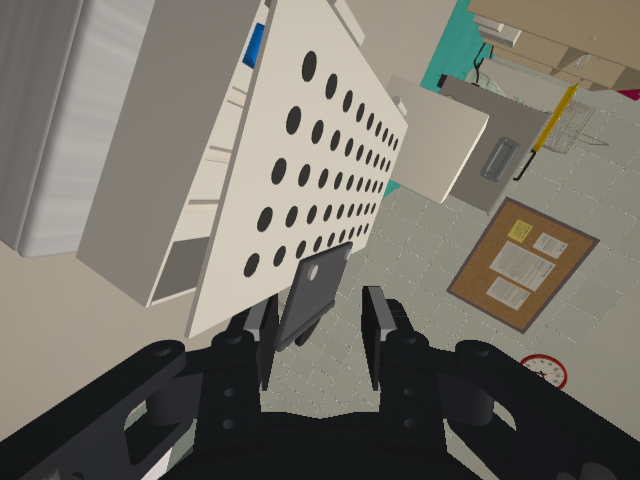

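View pics/s_14.png

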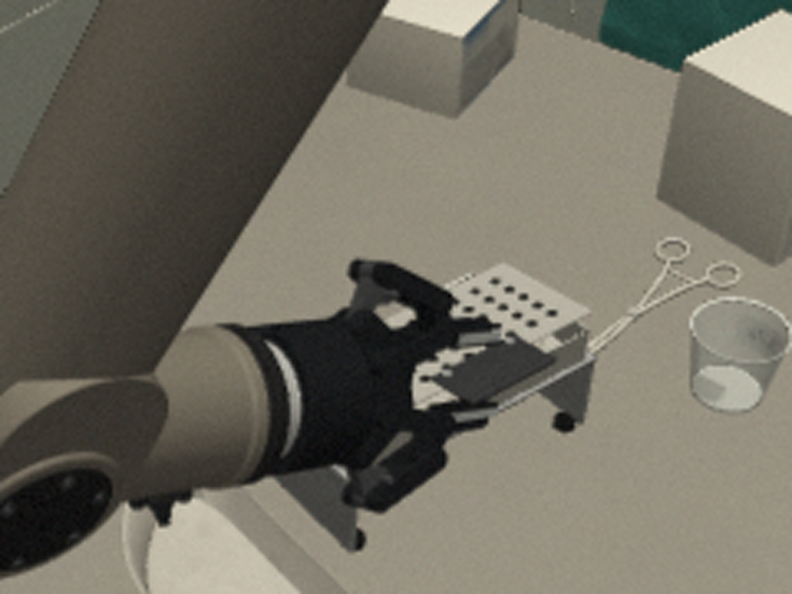

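The lid is at about 0.15 to 0.2 rad, with its lip on the lower finger. The pad's inner edge is close to the plate edge near (262,300), so I'll shift outward about 4 mm while lowering to about 5°, then dwell.

>>> jog_arm(rows=[{"xyz": [-0.1, -0.2, 0.1], "delta_rot": [0, 0, 0], "fingers": 0.6}, {"xyz": [-0.1, -0.4, 0.2], "delta_rot": [0, 0, 0], "fingers": 0.6}, {"xyz": [-0.2, -0.6, 0.2], "delta_rot": [0, 0, 0], "fingers": 0.6}, {"xyz": [-0.2, -0.7, 0.3], "delta_rot": [0, 0, 0], "fingers": 0.6}, {"xyz": [-0.2, -0.7, 0.3], "delta_rot": [0, 0, 0], "fingers": 0.6}])

```text
clock: 9.1
tcp_pos: [0.4872, -0.066, 0.1014]
orientation: [1.973, 0.188, -0.448]
contact_force: [0.4, 1.3, -1.6]
grip_width: 0.0343
```

```bash
python3 look.py 15 >/dev/null; python3 low.py 3 68 24 0 68 24 -4 68 24
```

```text
t 9.2 tcp [487.27 -65.97 101.61] cas mm [-55.69   9.74  41.61] F [-1.72  1.24 -0.41] grip 34.2
q [-0.33  0.84 -0.21  1.86  0.85  1.61 -2.46]
axes in cassette frame
 [[ 0.91  0.42 -0.  ]
 [ 0.16 -0.34 -0.93]
 [-0.39  0.84 -0.38]]
theta est deg 3.8999999999999346
3.0 [-51.91  10.    38.15] (array([ 0.48, -0.14,  0.11]), array([-0.05,  0.03,  1.04]))
0.0 [-52.04  10.    32.97] (array([ 0.67, -0.58,  0.3 ]), array([-0.05,  0.03,  1.04]))
-4.0 [-51.8   10.    26.06] (array([ 0.97, -1.15,  0.56]), array([-0.05,  0.03,  1.04]))
```

View pics/w_15.png

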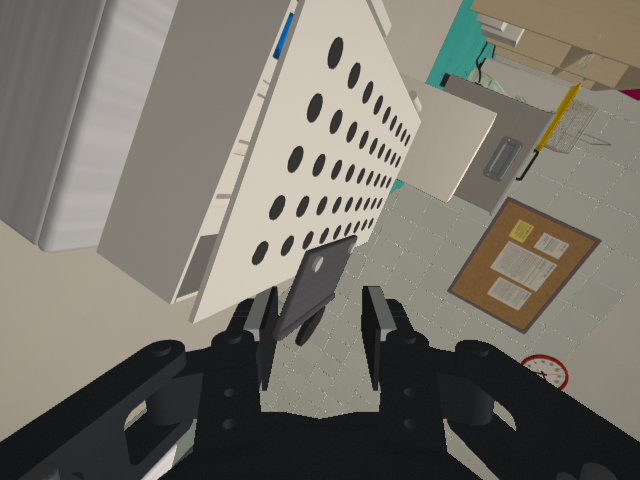

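View pics/s_15.png

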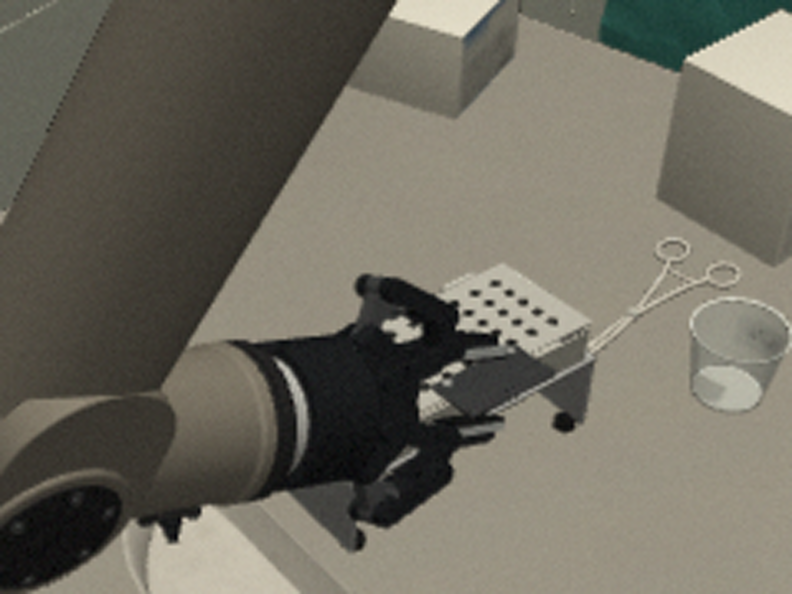

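The lid is still slightly open, resting on the lower finger. Lowering straight down 6 mm, slowly.

>>> jog_arm(rows=[{"xyz": [0, 0, 0], "delta_rot": [0, 0, 0], "fingers": 0.6}, {"xyz": [0.06, -0.12, 0.06], "delta_rot": [0, 0, 0], "fingers": 0.6}, {"xyz": [0.12, -0.25, 0.12], "delta_rot": [0, 0, 0], "fingers": 0.6}, {"xyz": [0.18, -0.38, 0.17], "delta_rot": [0, 0, 0], "fingers": 0.6}, {"xyz": [0.24, -0.5, 0.23], "delta_rot": [0, 0, 0], "fingers": 0.6}])

```text
clock: 9.62
tcp_pos: [0.4872, -0.066, 0.0954]
orientation: [1.973, 0.188, -0.449]
contact_force: [-1.6, 1.6, -1.0]
grip_width: 0.0342
```

```bash
python3 look.py 16 >/dev/null; python3 low.py
```

```text
t 9.72 tcp [487.2  -66.02  95.31] cas mm [-55.75   9.67  35.31] F [-0.93  1.26 -0.04] grip 33.8
q [-0.33  0.85 -0.21  1.85  0.85  1.6  -2.47]
axes in cassette frame
 [[ 0.91  0.42 -0.  ]
 [ 0.16 -0.34 -0.93]
 [-0.39  0.84 -0.38]]
theta est deg 0.49999999999994493
```

View pics/w_16.png

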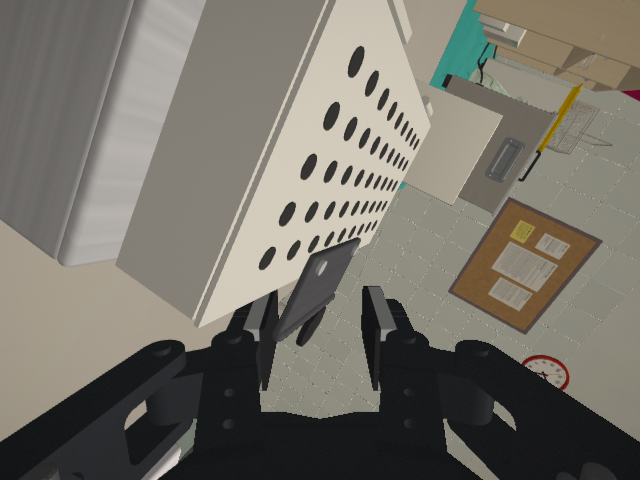

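>>> jog_arm(rows=[{"xyz": [0.06, -0.14, 0.06], "delta_rot": [0, 0, 0], "fingers": 0.6}, {"xyz": [0.13, -0.28, 0.12], "delta_rot": [0, 0, 0], "fingers": 0.6}, {"xyz": [0.2, -0.42, 0.18], "delta_rot": [0, 0, 0], "fingers": 0.6}, {"xyz": [0.26, -0.56, 0.25], "delta_rot": [0, 0, 0], "fingers": 0.6}, {"xyz": [0.31, -0.67, 0.3], "delta_rot": [0, 0, 0], "fingers": 0.6}])

```text
clock: 10.13
tcp_pos: [0.4872, -0.0662, 0.0872]
orientation: [1.973, 0.188, -0.449]
contact_force: [-0.5, 0.2, -0.6]
grip_width: 0.0341
```

```bash
python3 look.py 17 >/dev/null; python3 low.py
```

```text
t 10.23 tcp [487.12 -66.12  87.16] cas mm [-55.79   9.56  27.16] F [ 0.26 -0.19 -0.  ] grip 34.3
q [-0.33  0.87 -0.21  1.85  0.85  1.59 -2.48]
axes in cassette frame
 [[ 0.91  0.42 -0.  ]
 [ 0.16 -0.34 -0.93]
 [-0.39  0.84 -0.37]]
theta est deg -4.500000000000037
```

View pics/w_17.png

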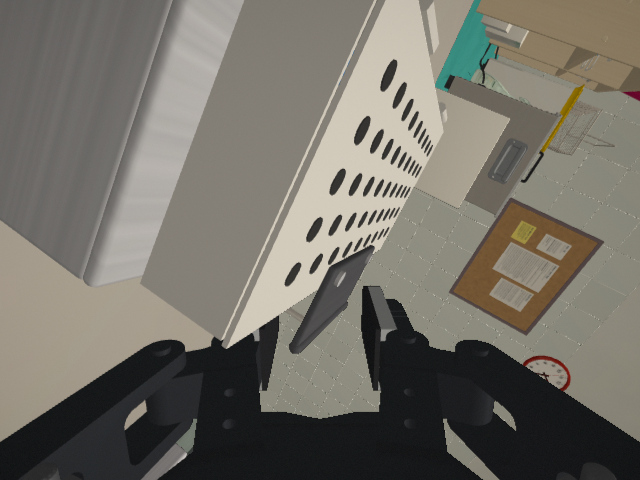

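View pics/s_17.png

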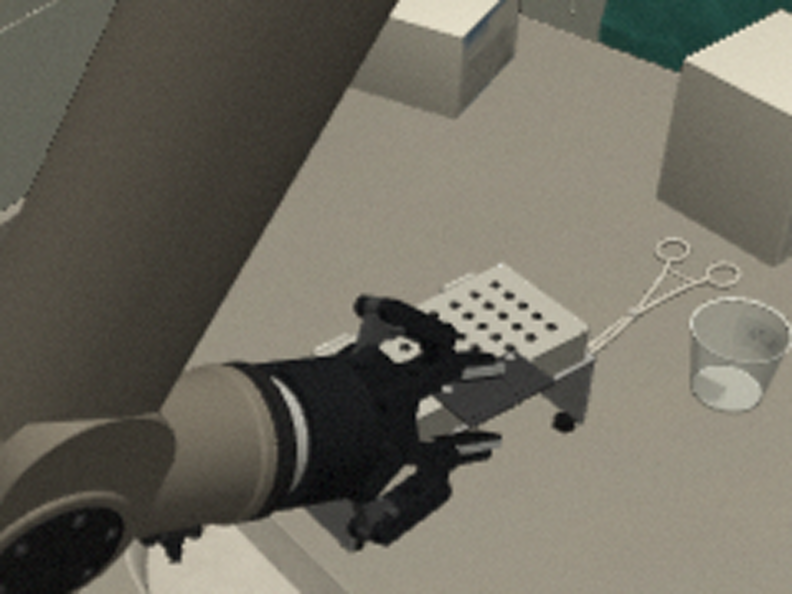

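The lid is shut and the lower finger hangs free below the lip. Drawing straight out in front of the box.

>>> jog_arm(rows=[{"xyz": [-0.7, -0.35, 0], "delta_rot": [0, 0, 0], "fingers": 0.6}, {"xyz": [-1.8, -0.8, 0], "delta_rot": [0, 0, 0], "fingers": 0.6}, {"xyz": [-3, -1.4, 0], "delta_rot": [0, 0, 0], "fingers": 0.6}, {"xyz": [-4.5, -2.1, 0], "delta_rot": [0, 0, 0], "fingers": 0.6}, {"xyz": [-5.5, -2.5, 0], "delta_rot": [0, 0, 0], "fingers": 0.6}])

```text
clock: 10.65
tcp_pos: [0.4261, -0.0509, 0.0879]
orientation: [1.973, 0.191, -0.45]
contact_force: [0.3, 0.5, -0.3]
grip_width: 0.0341
```

```bash
python3 look.py 18; python3 -c "
from plan import *
o=r.get_obs(); print(delta(o['tcp_pos']+[-.03,.03,.15],R.from_rotvec(o['orientation']),o))"
```

```text
t 10.65 tcp [426.1  -50.9   87.88] cas mm [-118.69    9.44   27.88] F [ 0.27  0.5  -0.3 ] grip 34.1
q [-0.37  0.83 -0.25  1.97  0.79  1.57 -2.58]
axes in cassette frame
 [[ 0.9   0.43 -0.  ]
 [ 0.16 -0.34 -0.93]
 [-0.39  0.84 -0.37]]
(array([-8.87, 10.29, -7.64]), array([0., 0., 0.]))
```

View pics/s_18.png

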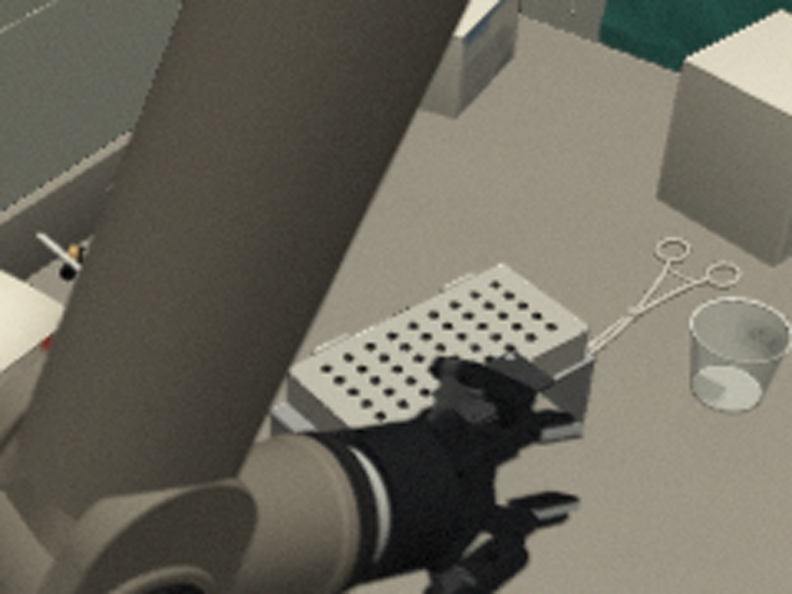

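>>> jog_arm(rows=[{"xyz": [-1, 2.1, -0.9], "delta_rot": [0, 0, 0], "fingers": 0.6}, {"xyz": [-2.3, 5, -2.2], "delta_rot": [0, 0, 0], "fingers": 0.6}, {"xyz": [-3.5, 7.5, -3.3], "delta_rot": [0, 0, 0], "fingers": 0.6}, {"xyz": [-4.7, 10, -4.5], "delta_rot": [0, 0, 0], "fingers": 0.6}, {"xyz": [-5.9, 12.6, -5.6], "delta_rot": [0, 0, 0], "fingers": 0.6}])

```text
clock: 11.17
tcp_pos: [0.4271, -0.0511, 0.2395]
orientation: [1.972, 0.192, -0.45]
contact_force: [0.1, 0.4, -0.2]
grip_width: 0.0343
```

```bash
python3 - <<'E'
from plan import *
from bench import imaging
show()
a=imaging.grab_frame("scene"); b=imaging.grab_frame("top")
cv2.imwrite("pics/s_19.png",a);cv2.imwrite("pics/t_19.png",b)
show()
E
```

```text
t 11.17 tcp [427.07 -51.14 239.54] cas mm [-117.69    9.44  179.54] F [ 0.09  0.36 -0.23] grip 34.3
q [-0.35  0.56 -0.27  1.97  0.75  1.74 -2.38]
axes in cassette frame
 [[ 0.9   0.43  0.  ]
 [ 0.16 -0.34 -0.93]
 [-0.4   0.84 -0.37]]
t 11.27 tcp [428.43 -50.73 241.61] cas mm [-116.47   10.17  181.61] F [ 0.54 -0.76 -0.02] grip 34.2
q [-0.35  0.56 -0.27  1.97  0.75  1.75 -2.38]
axes in cassette frame
 [[ 0.91  0.42  0.  ]
 [ 0.16 -0.34 -0.93]
 [-0.39  0.84 -0.38]]
```

View pics/s_19.png

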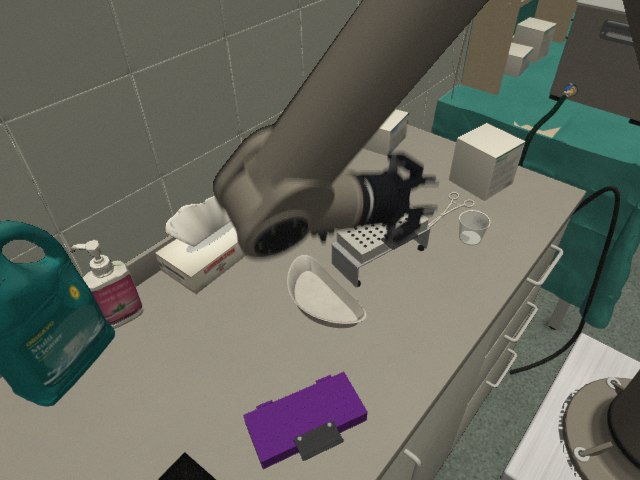

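View pics/t_19.png

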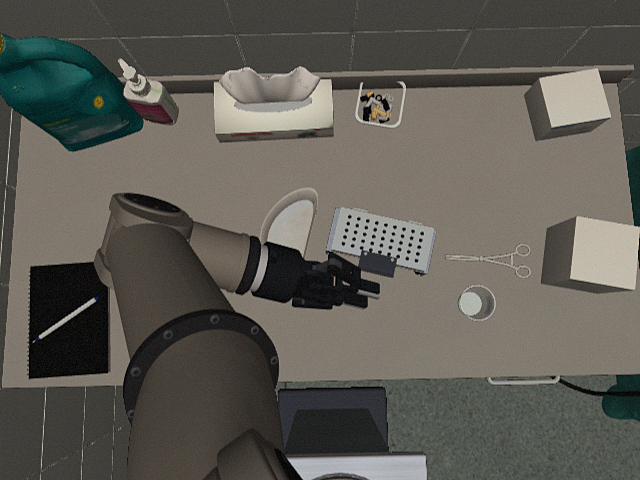

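The cassette is shut and still squarely on the stand at top (380,240). The dish, the cup at (477,303) and the needle holder at (490,258) are where they were, and the gripper is clear.

```bash
python3 -c "
from bench import r
print(r.hand_in())"
```

```text
the job is handed in; nothing more can be done
None
```

The lid is shut and the job is handed in, at about 11.3 s on the clock; the hand-in reported no verdict.

**What I did:** I came in from the left with the tool tilted, one finger on each side of the thumb lip. The rear finger eased the lid past upright, and it tipped over onto the front finger at roughly 1.2 rad, across a gap of about 15 mm. I carried it down on that finger, opening the gap as it went. It paused near 0.7 rad and again just above the box. I then lowered it until it was shut, dropped the finger off the lip, drew out forwards and raised the arm.

**What the last checks showed:**
- **Lid and cassette:** the lid looks shut in the scene, top and wrist pictures. The cassette has not visibly moved.
- **Surroundings:** the cup and needle holder are at their original pixels. The dish, partly hidden by the arm in the top view, also looks unmoved.
- **Robot:** the gripper is well clear. The measured tool force stayed within noise, about 2 N, throughout.

**What I could not confirm:**
- **Catch force and lid speed:** I could not read either directly. That both steps were met is inferred from the pictures and the tool pose.
- **Lid angle near the end:** just above the box my pose-based estimate (about 0.07 rad) was a little below what the pictures suggested (about 0.12 rad), but both are within the allowed range.
- **Refused call:** one move call was refused because a row lacked its rotation field. It moved nothing, and I repeated it.

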